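# Dispense the red choke from the dosing wheel

## Task

Turn the dosing wheel, only by the black bar knob on its sloping gearbox, until the pocket with the red choke sits over the yellow-edged drop hole, then press the red paddle down so that the flap tips the red choke out into the black catch tray, and let the flap spring shut again; press gently, don't lean on the paddle. Do not touch the wheel itself or any of the chokes with the robot, keep the blue, yellow and green ones in the wheel, and leave the other things on the bench alone.

Things in the scene. Friction and masses are not known exactly. Their poses are not given: they have to be found in the camera images.
- dispenser: Fixed stand with blue legs; origin on the table below the wheel's axis; x, y level (y to its left seen along x), z up. Level aluminium deck 256 x 256 mm, its top 140 mm above the table. Drop hole and catch tray on its -y side, grey gearbox with the knob on its +y side, red paddle at its -x, -y corner.
- wheel: Dosing wheel; origin where its vertical axis meets the deck's top. White, about 250 mm across, five equal square pockets, 66 mm inside, centres 84 mm from the axis, 72 degrees apart, open above and below, walls up to 26 mm above the deck. The discs slide on the deck as it turns. At the start the pocket over the hole is empty, the others are loaded in any order.
- hole (a point): Centre of the drop hole, in the deck's top, 84 mm from the wheel's axis towards the stand's -y; axes as the stand's. The hole is 84 mm (x) by 77 mm (y), yellow-edged, closed from below by the steel flap, which is flush with the deck. A disc centred within about 10 mm of this point drops cleanly when the flap tips.
- knob_grip (a point): Grip point of the knob, on its axis. z: the knob's axis, sloping 30 degrees from vertical towards the stand's -x: (-sin 30, 0, cos 30) in the stand's frame. x: along the bar, turns with the knob. The bar is black, 70 mm long (x), 18 mm thick (y), 34 mm tall (z), centred here, on a thin stem; its underside is 36 mm above the gearbox's sloping face.
- knob (a joint): Knob angle in rad, 0 at the start, positive counter-clockwise seen looking down on the knob. Geared 1:1 to the wheel in the same sense: turning the knob counter-clockwise turns the wheel as much counter-clockwise seen from above. Both ways free for over a turn; friction about 0.1 N m at the knob; stays where it is left.
- flap (a joint): Tip angle of the flap and paddle in rad: 0 shut, 0.95 fully tipped (end stop). A spring shuts it when let go. Hinged at the hole's inner edge, it drops at its outer (-y) edge. Tipped past about 0.8 the disc above it slides out under the deck's edge.
- paddle (a point): Middle of the top of the red paddle (45 mm along the stand's x, 50 mm across, 6 mm thick), fixed to the flap by an arm 100 mm long. Shut, it is about 184 mm above the table and slopes 27 degrees, rising to the stand's -y; pressed down 90 mm the flap is fully tipped and it slopes 27 degrees the other way. It takes about 2 N at first, rising to 7 N, at the end stop more.
- flap_hinge (a point): Point on the hinge line of flap and paddle, which runs along the stand's x. The middle of the paddle is 160 mm from here towards the stand's -x, and 100 mm out from the line, towards the stand's -y.
- tray_in (a point): Centre of the inner floor of the fixed black catch tray below the hole: inside 142 mm (stand's x) by 212 mm (stand's y), floor 4 mm above the table, walls up to 50 mm above the table.
- red_choke: The wanted part: loose red disc (wrapped toroid with a dark middle), 60 mm across, 25 mm high, 120 g, flat in one of the wheel's pockets. Origin at the centre of its underside, z its axis.
- blue_choke: Same disc in blue, in another pocket; must stay in the wheel. Origin at the centre of its underside.
- yellow_choke: Same disc in yellow, in another pocket; must stay in the wheel. Origin at the centre of its underside.
- green_choke: Same disc in green, in another pocket; must stay in the wheel. Origin at the centre of its underside.
- multimeter: Bystander: yellow handheld meter, 140 x 75 x 40 mm, lying on the bench.
- solder_reel: Bystander: steel-coloured reel, 60 mm across and 52 mm high, near the stand.
- flux_jar: Bystander: jar, 52 mm across and 60 mm high, on the robot side of the stand.
- screwdriver: Bystander: screwdriver 190 mm long, lying on the bench.
- parts_bin: Bystander: open blue bin with one divider, 150 x 100 x 60 mm.
- breadboard: Bystander: white circuit board block, 165 x 55 x 17 mm.
There are look-alikes about, which are no part of the job. Several things have the shape of the red_choke; the one meant has the colours described above. Of the things shaped like the blue_choke, the blue one is meant.

How it is judged:
On the way, in this order (a step that is already met when the one before it is completed fails the run):
1. the red choke lies over the drop hole with the flap shut (distance between red_choke and hole below 0.014 m and value of joint flap below 0.06 rad), for 0.2 s.
2. the flap is tipped and the red choke drops through the hole (value of joint flap above 0.4 rad and z of red_choke in the frame of tray_in below 0.09 m), for 0.03 s.
At the end, for the whole second after the job is handed in: The red choke lies at rest inside the catch tray (at most 45 mm above its floor), the flap has sprung shut (under 0.06 rad), and the blue, yellow and green chokes are still in the wheel (within 100 mm of its centre) (x of red_choke in the frame of tray_in between -0.071 and 0.071 m and y of red_choke in the frame of tray_in between -0.106 and 0.106 m and z of red_choke in the frame of tray_in below 0.045 m and linear speed of red_choke below 0.02 m/s and value of joint flap below 0.06 rad and distance between each of blue_choke, yellow_choke, green_choke and wheel below 0.1 m); the robot touches nothing.
It fails at once if the robot pushes the wheel itself instead of the knob (contact force between any of the arm, the fingers and wheel above 2 N).
It fails at once if the robot touches a choke (contact force between any of the arm, the fingers and red_choke above 0.5 N or contact force between any of the arm, the fingers and blue_choke above 0.5 N or contact force between any of the arm, the fingers and yellow_choke above 0.5 N or contact force between any of the arm, the fingers and green_choke above 0.5 N).
It fails at once if another choke falls out of the wheel (distance between any of blue_choke, yellow_choke, green_choke and wheel above 0.115 m).
It fails at once if the paddle or flap is pressed with more than 30 N (contact force between the fingers and flap above 30 N).
It fails at once if a bystander is moved more than 30 mm (distance of any of multimeter, solder_reel, flux_jar, screwdriver, parts_bin, breadboard from where it was at the start of the episode above 0.03 m).
It also fails if it takes over 72 s, if anything falls off the work surface, if the arm or the gripper's body presses on something with over 40 N, if the wrist force passes 120 N, or if a joint passes its speed limit or range.

## Robot

A 6-joint arm with a two-finger parallel gripper is mounted at the origin on the work surface. World frame = base frame: x ahead of the robot, y to its left, z up, the work surface at z = 0. Lengths are in m, angles in rad, forces in N, time in s.
With the tool pointing down it reaches from about 0.325 to 0.925 m from the base axis. Payload 3.1 kg.
Tool frame: the origin (TCP) lies midway between the tips of the shut fingers; the grasp point (between the pads) lies 19 mm behind it; z points along the fingers, x is the direction in which the jaws open and shut, and the axes are right-handed (so a half turn about z gives the same grasp; the last joint's range is limited). The gripper opens to 85 mm and grips with 20 to 120 N. Pads are 22 mm wide; open, the fingers measure 114 mm over their backs; the gripper's body (76 mm by 85 mm) begins 54 mm behind the grasp point. The pads swing forward as they close: fully open they stand 13 mm farther back than shut.
Start: joints at [-1.326, 0.217, 1.613, -0, 1.311, -0.112], TCP at [0.218, -0.586, 0.193] pointing down, gripper open.
Joint ranges: [-2.75, 2.75], [-0.78, 2.1], [0.31, 2.55], [-1.13, 4.27], [0.13, 2.63], [-2.58, 2.58]. Speed limits (rad/s): [2.79, 2.79, 3.14, 3.14, 3.14, 3.14].

## Interface

Orientations are given as a unit quaternion [w, x, y, z].
In Python, from station import state, grab_frame, camera_model, close_job gives the robot as it stands. The module is installed in compiled form; this text tells all that it offers.
- The arm moves only by the shell command python3 -m handwheel 'ROWS' [FORCE]. ROWS is a JSON object of lists of equal length, an entry for each row: "jaw": the opening, from -1 (shut) to 1 (fully open), so that 0 is half open; "slide": the shift along the tool's x, y, z in m, a list of three; "roll": the turn about the tool's z in degrees. In form: {"jaw": [jaw, ...], "slide": [[tx, ty, tz], ...], "roll": [roll, ...]}. A call has 1 to 5 rows; each row is the pose to reach, as a shift and turn from the pose commanded when the call began, along the tool's axes at that moment; what a row does not reach only later rows make up. A row lasts 1/10 s, in which the tool goes at most 50 mm and 8.59 degrees, less where a joint would pass 70% of its speed; a pose out of reach is approached as far as the arm can. A call with a gripper value outside its range is refused whole. The fingers move at their own pace and stop on an object; FORCE is the grip in N (left out, the last holds). Time passes only in rows, so rows that repeat a pose let the fingers close. It gives the time, the measured TCP pose, the force and the opening at its end, in the units of the state.
- state(): the state, without advancing time (a new reading comes with each control period).
- grab_frame(name): name is "scene" or "top" or "wrist"; returns the picture (480x640x3 uint8, red, green, blue); there is no depth.
- camera_model(name): a dict with "fovy" (degrees; the focal length in pixels is half the picture's height over the tangent of half this angle, whatever the lens; pixels are square), "cx", "cy" (the principal point, pixels), "dist" ([k1, k2, p1, p2, k3] as OpenCV has them; the pictures are not rectified), "T" (4x4, takes a point from camera to world coordinates); the wrist camera has in their place "mount" (4x4, takes a point from camera to tool coordinates, whose origin is the TCP and whose axes are the tool frame's). Camera axes: x right, y up, looking along -z (the intrinsics and any distortion apply to the point x, -y, -z); pixel columns grow to the right and rows downward; lengths in m; the calibration is good to about 2 mm. A picture is of the moment at which its call begins: read the wrist's pose just before it. camera_model takes no time and is no camera call.
- close_job(): hands the job in, once; it reports no verdict.
The state is a dict: "clock": time; "joints": joint angles; "joint_velocities": joint speeds; "joint_efforts": joint torques, N m; "ee_pos": TCP position; "tool_rot": TCP orientation; "contact_force": force on the tool from outside, world axes, zero at the start; "wrist_torque": the same for the moment, N m; "opening": finger opening in m.
Only numpy, scipy, OpenCV 4.12 (cv2) and the standard library are available. Lean on these libraries where they do the work, as an engineer would, in place of code of your own. Each camera call takes 0.05 s, during which the arm holds its last target.

## Working session

There is one attempt and no reset: what is moved stays moved. The work goes in short steps, Python scripts to look and compute and a shell command to move; the robot and the scene stay as the last step left them, time stands still between calls to the robot, and variables do not carry over. Pictures are saved under pics/ and viewed, and the job is handed in when it is done.

```bash
mkdir -p pics; ls; python3 - <<'E'
from station import *
import cv2
print(state())
for n in("scene","top","wrist"):
    cv2.imwrite(f"pics/{n}0.png",cv2.cvtColor(grab_frame(n),cv2.COLOR_RGB2BGR)); print(n,camera_model(n))
E
```

```text
pics
{'clock': 0.0, 'joints': array([-1.32619155e+00,  2.17775011e-01,  1.61495000e+00, -1.95435337e-05,
        1.31130357e+00, -1.12195625e-01]), 'joint_velocities': array([ 0.00017762, -0.00282051, -0.00220351,  0.00090387, -0.00130801,
       -0.0003679 ]), 'joint_efforts': array([ 9.25879103e-04, -3.96841300e+01, -3.03851366e+01,  8.95496396e-05,
        9.54860559e-03, -5.04765254e-06]), 'ee_pos': array([ 0.2180916 , -0.58473174,  0.19154718]), 'tool_rot': array([-7.95263191e-04,  8.21364919e-01, -5.70401776e-01, -9.22537594e-04]), 'contact_force': array([-0.37201606, -0.67209001,  0.0077927 ]), 'wrist_torque': array([ 0.00344298,  0.04429715, -0.00917693]), 'opening': 0.08590627928042292}
scene {'fovy': 55.33037811846216, 'cx': 313.53006583188517, 'cy': 232.22823404456074, 'dist': array([0.02674802, 0.        , 0.        , 0.        , 0.        ]), 'T': array([[-0.76267007, -0.44177368,  0.47240912,  1.12453443],
       [ 0.64646881, -0.54360132,  0.53532764,  0.64104698],
       [ 0.02030856,  0.71367613,  0.70018136,  0.94240699],
       [ 0.        ,  0.        ,  0.       
[... 242 characters left out ...]
],
       [-0.99989109,  0.01053111, -0.01033945,  0.00581321],
       [-0.00945614,  0.08072541,  0.99669152,  1.42407527],
       [ 0.        ,  0.        ,  0.        ,  1.        ]])}
wrist {'fovy': 63.75593103637213, 'cx': 319.6310293010399, 'cy': 238.06065968705673, 'dist': array([0.02471505, 0.        , 0.        , 0.        , 0.        ]), 'mount': array([[ 9.99999931e-01, -1.83911720e-04, -3.23203471e-04,
        -1.58831422e-04],
       [-2.65819685e-04, -9.61319485e-01, -2.75435615e-01,
        -6.95360599e-02],
       [-2.60045956e-04,  2.75435681e-01, -9.61319467e-01,
        -1.80764409e-01],
       [ 0.00000000e+00,  0.00000000e+00,  0.00000000e+00,
         1.00000000e+00]])}
```

View pics/scene0.png

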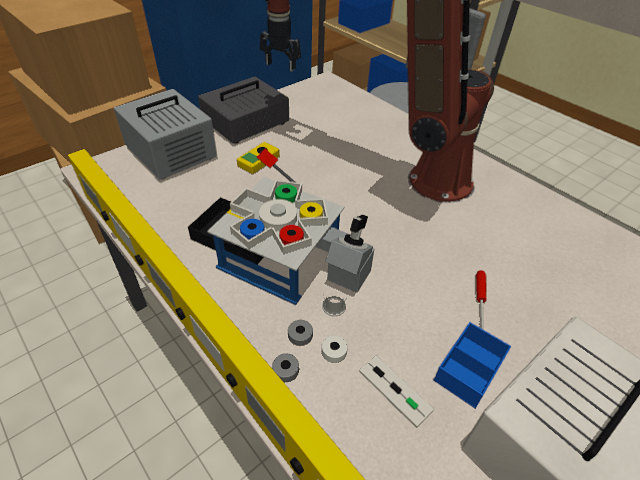

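View pics/top0.png

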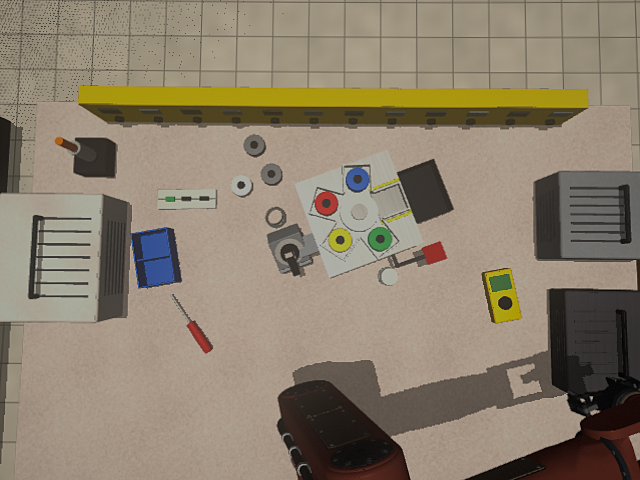

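View pics/wrist0.png

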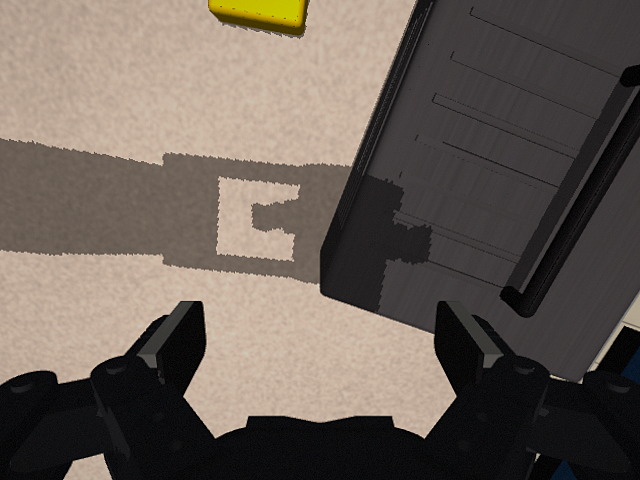

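```bash
cat > h.py <<'E'
import numpy as np,cv2
from station import *
from scipy.spatial.transform import Rotation as Rn
def cam(n):
    m=camera_model(n); f=240/np.tan(np.radians(m["fovy"]/2))
    K=np.array([[f,0,m["cx"]],[0,f,m["cy"]],[0,0,1]]); T=m["T"] if "T" in m else toolT()@m["mount"]
    return K,np.array(m["dist"]),T
def toolT():
    s=state(); T=np.eye(4); T[:3,3]=s["ee_pos"]; w=s["tool_rot"]; T[:3,:3]=Rn.from_quat([w[1],w[2],w[3],w[0]]).as_matrix(); return T
F=np.diag([1.,-1,-1])
def proj(n,P,C=None):
    K,d,T=C or cam(n); Pc=(np.atleast_2d(P)-T[:3,3])@T[:3,:3]@F
    return cv2.projectPoints(Pc,np.zeros(3),np.zeros(3),K,d)[0][:,0]
def ray(n,uv,C=None):
    K,d,T=C or cam(n); p=cv2.undistortPoints(np.array([[uv]],float),K,d)[0,0]
    v=T[:3,:3]@F@np.array([p[0],p[1],1]); return T[:3,3],v
def atz(n,uv,z,C=None):
    o,v=ray(n,uv,C); return o+v*(z-o[2])/v[2]
def save(n,name,box=None,s=1):
    im=grab_frame(n); C=cam(n)
    if box: x0,y0,x1,y1=box; im=im[y0:y1,x0:x1]
    im=cv2.resize(im,None,fx=s,fy=s,interpolation=cv2.INTER_CUBIC); cv2.imwrite(f"pics/{name}.png",cv2.cvtColor(im,cv2.COLOR_RGB2BGR))
E
python3 - <<'E'
import cv2
im=cv2.imread("pics/top0.png")[140:290,255:455];cv2.imwrite("pics/topc.png",cv2.resize(im,None,fx=4,fy=4,interpolation=cv2.INTER_CUBIC))
im=cv2.imread("pics/scene0.png")[170:310,180:380];cv2.imwrite("pics/scenec.png",cv2.resize(im,None,fx=4,fy=4,interpolation=cv2.INTER_CUBIC))
E
```

```text
(no output)
```

View pics/topc.png

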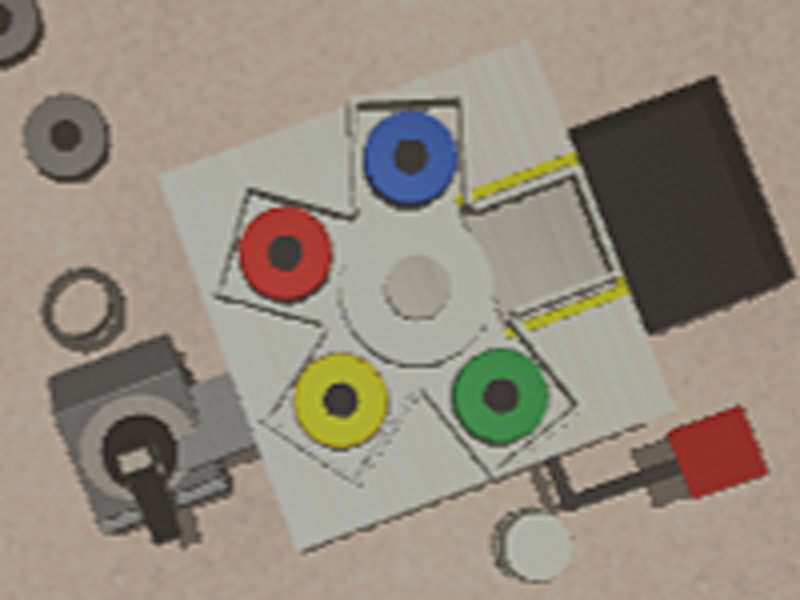

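View pics/scenec.png

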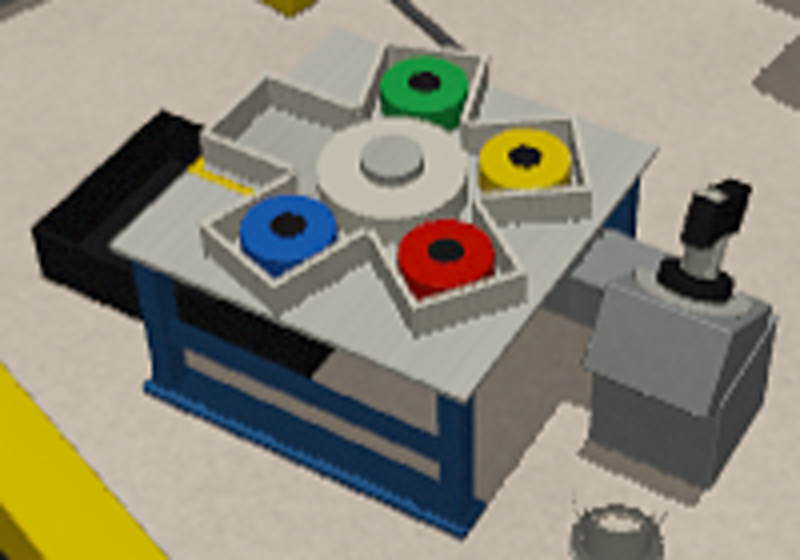

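```bash
cat > fit.py <<'E'
from h import *
from scipy.optimize import least_squares
Ct,Cs=cam("top"),cam("scene")
t=lambda u,v:(255+u/4,140+v/4); s=lambda u,v:(180+u/4,170+v/4)
d=.128
obs=[("t",(d,d,.14),t(160,177)),("t",(d,-d,.14),t(528,38)),("t",(-d,-d,.14),t(676,408)),("t",(-d,d,.14),t(302,551)),
("s",(d,-d,.14),s(110,243)),("s",(-d,d,.14),s(658,150)),("s",(d,d,.14),s(462,399))]
def W(p,P): c,n=np.cos(p[2]),np.sin(p[2]); return np.array([p[0]+c*P[0]-n*P[1],p[1]+n*P[0]+c*P[1],P[2]+0*p[2]])
def res(p): return np.concatenate([proj("",W(p,P),Ct if k=="t" else Cs)[0]-o for k,P,o in obs])
r=least_squares(res,[.55,-.08,.3]); p=r.x
if __name__=="__main__":
    print(p,np.degrees(p[2])); print(r.fun.reshape(-1,2).round(1))
    def tri(a,b):
        (o1,v1),(o2,v2)=ray("",a,Ct),ray("",b,Cs)
        A=np.stack([v1,-v2],1); x=np.linalg.lstsq(A,o2-o1,rcond=None)[0]; q1,q2=o1+x[0]*v1,o2+x[1]*v2
        q=(q1+q2)/2; c,n=np.cos(p[2]),np.sin(p[2]); e=q-[p[0],p[1],0]
        print(q.round(4),"gap",np.linalg.norm(q1-q2).round(4),"stand",[round(c*e[0]+n*e[1],4),round(-n*e[0]+c*e[1],4),round(e[2],4)])
    for a,b in [((417,287),(392,150)),((139,461),(713,196)),((285,253),(446,250))]: tri(t(*a),s(*b))
E
python3 fit.py
python3 - <<'E'
import cv2
im=cv2.imread("pics/top0.png")[220:290,260:330];cv2.imwrite("pics/tk.png",cv2.resize(im,None,fx=8,fy=8,interpolation=cv2.INTER_CUBIC))
im=cv2.imread("pics/scene0.png")[205:265,325:385];cv2.imwrite("pics/sk.png",cv2.resize(im,None,fx=9,fy=9,interpolation=cv2.INTER_CUBIC))
E
```

```text
[ 0.61799666 -0.07325056  0.36885332] 21.133738614319686
[[-1.  -0.9]
 [ 0.2 -0.8]
 [-0.4 -0.2]
 [-1.5 -0.5]
 [-0.3 -1. ]
 [-0.3 -2.5]
 [ 0.5 -1.7]]
[ 0.6165 -0.0736  0.1715] gap 0.0001 stand [np.float64(-0.0016), np.float64(0.0002), np.float64(0.1715)]
[0.5047 0.0979 0.1902] gap 0.0042 stand [np.float64(-0.0439), np.float64(0.2005), np.float64(0.1902)]
[0.6383 0.0089 0.159 ] gap 0.0001 stand [np.float64(0.0486), np.float64(0.0693), np.float64(0.159)]
```

View pics/tk.png

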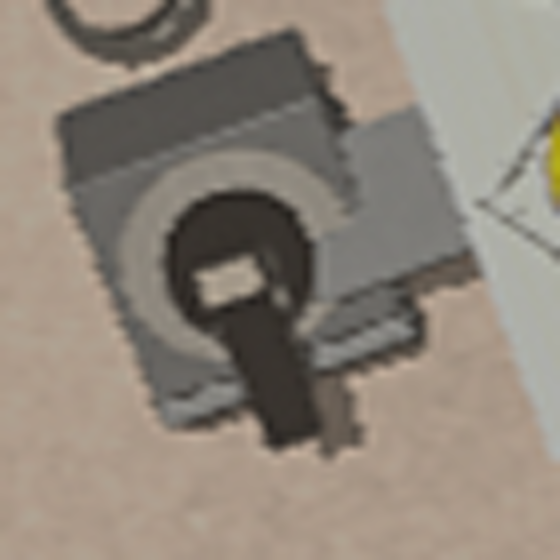

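View pics/sk.png

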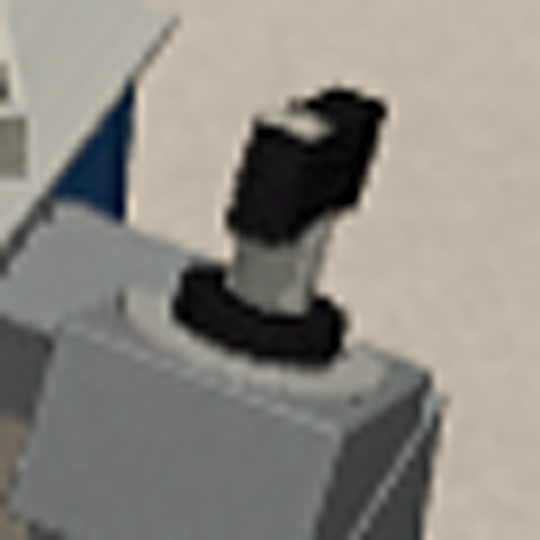

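```bash
cat > knob.py <<'E'
from fit import *
tk=lambda u,v:(260+u/8,220+v/8); sk=lambda u,v:(325+u/9,205+v/9)
az=np.array([-.5,0,np.cos(np.pi/6)]); ax=np.array([np.cos(np.pi/6),0,.5]); ay=np.array([0,1.,0])
def corner(q,a,b,c):
    X=np.cos(q[3])*ax+np.sin(q[3])*ay; Y=-np.sin(q[3])*ax+np.cos(q[3])*ay
    return W(p,np.array(q[:3])+a*.035*X+b*.009*Y+c*.017*az)
ob=[("t",(1,1,1),tk(190,268)),("t",(1,-1,1),tk(253,253)),("t",(-1,1,1),tk(272,447)),("t",(-1,-1,1),tk(322,432)),
("s",(1,-1,1),sk(255,115)),("s",(1,1,1),sk(328,130)),("s",(1,-1,-1),sk(228,225)),("s",(1,1,-1),sk(298,245)),("s",(-1,-1,1),sk(335,88)),("s",(-1,1,1),sk(388,103))]
def rk(q): return np.concatenate([proj("",corner(q,*P),Ct if k=="t" else Cs)[0]-o for k,P,o in ob])
if __name__=="__main__":
    r=least_squares(rk,[-.06,.2,.2,0]); q=r.x; print(q.round(4), W(p,q[:3]).round(4)); print(r.fun.reshape(-1,2).round(1))
    r=least_squares(lambda x:rk([*x,0]),q[:3]); print(r.x.round(4),r.cost)
    for n,C,b,s_ in (("top",Ct,(250,200,340,300),8),("scene",Cs,(325,190,395,270),8)):
        im=cv2.imread(f"pics/{n}0.png")[b[1]:b[3],b[0]:b[2]]; im=cv2.resize(im,None,fx=s_,fy=s_)
        cs=[(a,bb,c) for a in(1,-1) for bb in(1,-1) for c in(1,-1)]
        uv=[(proj("",corner(q,*k),C)[0]-b[:2])*s_ for k in cs]
        for i in range(8):
            for j in range(i):
                if sum(np.array(cs[i])!=cs[j])==1: cv2.line(im,tuple(int(z) for z in uv[i]),tuple(int(z) for z in uv[j]),(0,255,0),1)
        cv2.imwrite(f"pics/ov_{n}.png",im)
E
python3 knob.py
```

```text
[-0.0572  0.2018  0.1663  0.0282] [0.4919 0.0943 0.1663]
[[-0.4  0.7]
 [-1.4 -0.2]
 [-0.3  1.2]
 [ 0.1  0.4]
 [ 0.3 -0.2]
 [-0.9  0.6]
 [-0.7  0.6]
 [-1.6  0.9]
 [-0.3 -1.4]
 [ 0.3 -0.7]]
[-0.0573  0.202   0.1662] 7.100317228987324
```

```bash
cat > path.py <<'E'
from knob import *
q0=np.array([-.0573,.202,.1662])
HX,HY=.011,.0145   # finger half sizes stand x, y
def box(th):
    X=np.cos(th)*ax+np.sin(th)*ay; Y=-np.sin(th)*ax+np.cos(th)*ay
    g=np.linspace(-1,1,15)
    return np.array([q0+a*.035*X+b*.009*Y+c*.017*az for a in g for b in g[::2] for c in g])
def hull(th,zt):
    B=box(th); B=B[B[:,2]>zt][:,:2]; return cv2.convexHull(B.astype(np.float32))
def finger(th,r=.024,drop=.008,gap=0.):
    X=np.cos(th)*ax+np.sin(th)*ay; Y=-np.sin(th)*ax+np.cos(th)*ay
    c=q0-r*X; zt=c[2]-drop; H=hull(th,zt)
    rect=lambda P:np.array([[P[0]+i*HX,P[1]+j*HY] for i,j in((-1,-1),(1,-1),(1,1),(-1,1))],np.float32)
    t=-Y[:2]/np.linalg.norm(Y[:2])   # away from bar on trailing side for cw: sign below
    lo,hi=0,.08
    for _ in range(30):
        m=(lo+hi)/2; P=c[:2]+SG*t*m
        A,_p=cv2.intersectConvexConvex(rect(P),H)
        lo,hi=(m,hi) if A>0 else (lo,m)
    P=c[:2]+SG*t*(hi+gap); return np.array([P[0],P[1],zt])
# cw: -X end moves along +Y (d(-X)/dth=-Y, th decreasing -> +Y); trailing side = -Y => SG=+1
SG=1
if __name__=="__main__":
    f=finger(0,gap=.012); print("start stand",f.round(4),"world",W(p,f).round(4))
    for d in range(0,-153,-8):
        f=finger(np.radians(d)); print(d,(f*1000).round(1),(W(p,f)*1000).round(1))
    T=toolT(); print(T.round(3)); print("tool yaw in stand",np.degrees(np.arctan2(T[1,0],T[0,0])-p[2]))
E
python3 path.py
```

```text
start stand [-0.0781  0.167   0.1462] world [0.485  0.0543 0.1462]
0 [-78.1 179.  146.2] [480.6  65.5 146.2]
-8 [-81.  179.4 146.3] [477.7  64.9 146.3]
-16 [-84.1 181.  146.7] [474.3  65.3 146.7]
-24 [-87.3 183.2 147.2] [470.5  66.2 147.2]
-32 [-90.1 186.7 148. ] [466.7  68.4 148. ]
-40 [-92.2 191.4 149. ] [463.  72. 149.]
-48 [-93.7 196.4 150.2] [459.8  76.2 150.2]
-56 [-94.4 202.1 151.5] [457.1  81.2 151.5]
-64 [-93.2 208.5 152.9] [455.9  87.6 152.9]
-72 [-90.6 214.8 154.5] [456.1  94.4 154.5]
-80 [-89.2 219.9 156.1] [455.6  99.7 156.1]
-88 [-85.3 224.9 157.8] [457.3 105.8 157.8]
-96 [-83.3 229.3 159.5] [457.6 110.6 159.5]
-104 [-80.8 233.5 161.1] [458.5 115.4 161.1]
-112 [-77.6 237.4 162.7] [460.  120.2 162.7]
-120 [-73.6 240.6 164.2] [462.6 124.6 164.2]
-128 [-68.6 242.7 165.6] [466.5 128.4 165.6]
-136 [-62.8 243.1 166.8] [471.8 130.8 166.8]
-144 [-57.2 242.7 167.9] [477.2 132.5 167.9]
-152 [-51.3 240.2 168.8] [483.5 132.3 168.8]
[[ 0.349 -0.937 -0.     0.218]
 [-0.937 -0.349  0.002 -0.585]
 [-0.002 -0.    -1.     0.192]
 [ 0.     0.     0.     1.   ]]
tool yaw in stand -90.69054126800322
```

View pics/ov_top.png

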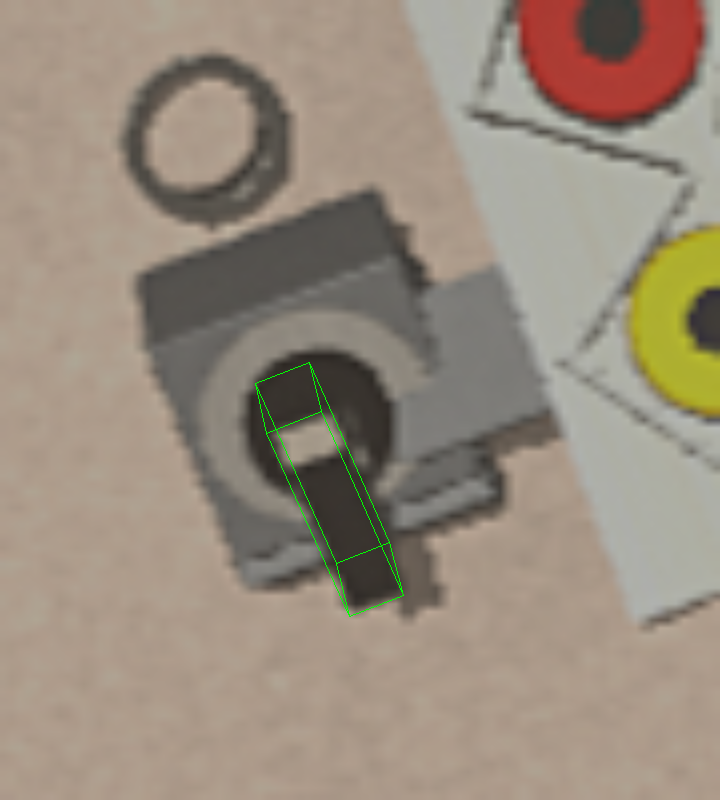

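View pics/ov_scene.png

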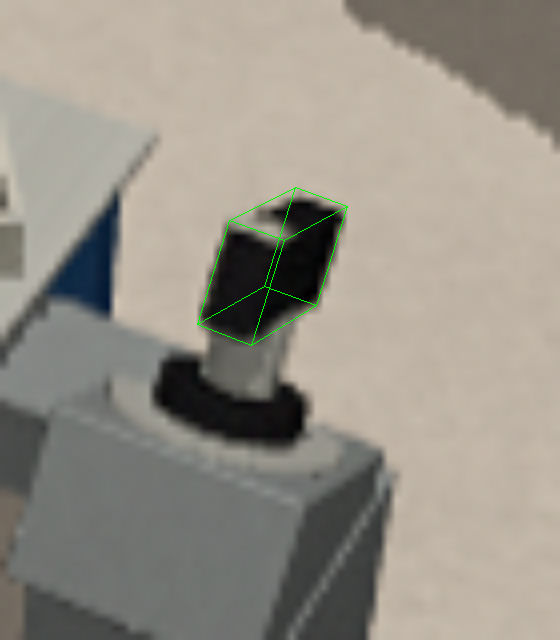

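```bash
python3 -m handwheel '{"jaw":[-1,-1,-1,-1,-1],"slide":[[0,0,-0.05],[0,0,-0.09],[-0.04,-0.03,-0.1],[-0.075,-0.065,-0.1],[-0.11,-0.1,-0.1]],"roll":[0,0,0,0,0]}' 40
python3 -m handwheel '{"jaw":[-1,-1,-1,-1,-1],"slide":[[-0.035,-0.033,0],[-0.07,-0.066,0],[-0.105,-0.1,0],[-0.14,-0.133,0],[-0.17,-0.165,0]],"roll":[0,0,0,0,0]}'
python3 -m handwheel '{"jaw":[-1,-1,-1,-1,-1],"slide":[[-0.035,-0.033,0],[-0.07,-0.066,0],[-0.105,-0.1,0],[-0.14,-0.133,0],[-0.17,-0.165,0]],"roll":[0,0,0,0,0]}'
cat > where.py <<'E'
from path import *
import sys
def rel(P):  # world -> stand
    c,n=np.cos(p[2]),np.sin(p[2]); e=np.array(P)-[p[0],p[1],0]; return np.array([c*e[0]+n*e[1],-n*e[0]+c*e[1],e[2]])
def goto(S):
    T=toolT(); return T[:3,:3].T@(W(p,np.array(S))-T[:3,3])
s=state(); T=toolT(); print("t",s["clock"].round(2) if hasattr(s["clock"],"round") else s["clock"],"stand",(rel(T[:3,3])*1000).round(1),"F",np.round(s["contact_force"],1),"open",round(s["opening"],4),"j",s["joints"].round(2))
if len(sys.argv)>3: print("slide mm",(goto([float(a)/1000 for a in sys.argv[1:4]])*1000).round(1))
E
python3 where.py -78 165 146
```

```text
clock: 0.65
ee_pos: [0.2739, -0.4465, 0.2934]
tool_rot: [0.0, 0.821, -0.571, 0.001]
contact_force: [0.6, 0.3, -0.0]
opening: 0.0125
clock: 1.15
ee_pos: [0.369, -0.2285, 0.2927]
tool_rot: [-0.0, 0.821, -0.57, 0.0]
contact_force: [0.5, -0.6, -0.1]
opening: -0.0001
clock: 1.65
ee_pos: [0.4642, -0.0114, 0.2928]
tool_rot: [-0.0, 0.822, -0.57, 0.0]
contact_force: [0.1, -0.0, 0.8]
opening: -0.0001
t 1.65 stand [-121.2  113.1  292.8] F [ 0.1 -0.   0.8] open -0.0001 j [-0.18 -0.2   1.85  0.    1.49  1.04]
slide mm [-52.4 -42.6 146.8]
```

```bash
python3 -m handwheel '{"jaw":[-1,-1,-1,-1,-1],"slide":[[-0.035,-0.03,0],[-0.05,-0.043,0.03],[-0.05,-0.043,0.06],[-0.05,-0.043,0.08],[-0.05,-0.043,0.08]],"roll":[0,0,0,0,0]}'
python3 where.py -78 165 146; python3 -c "
from h import *
save('scene','s1',(280,130,440,250),5); save('top','t1')"
```

```text
clock: 2.15
ee_pos: [0.4836, 0.0486, 0.2087]
tool_rot: [0.002, 0.822, -0.57, -0.004]
contact_force: [-0.7, 0.1, 0.3]
opening: 0.0002
t 2.15 stand [-81.4 162.1 208.7] F [-0.7  0.1  0.3] open 0.0002 j [-0.04 -0.09  1.91 -0.    1.33  1.17]
slide mm [-2.7 -3.9 62.6]
```

View pics/s1.png

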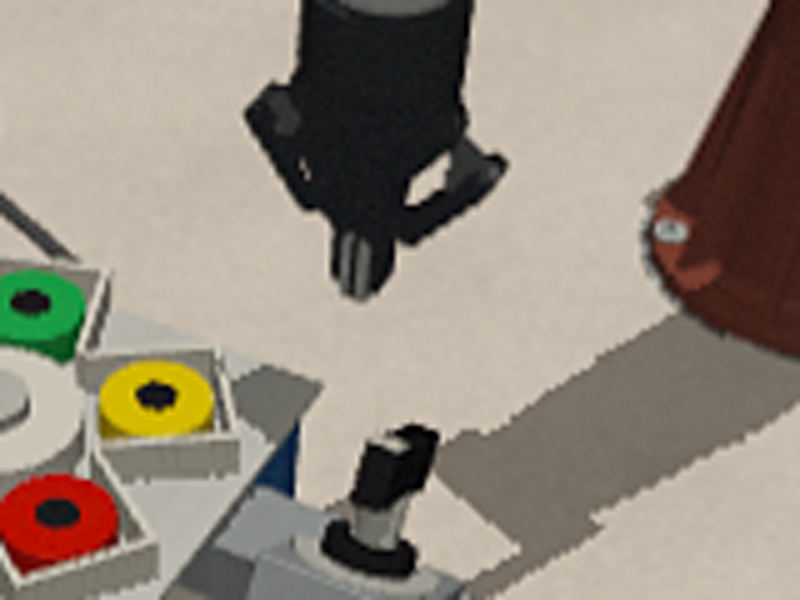

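View pics/t1.png

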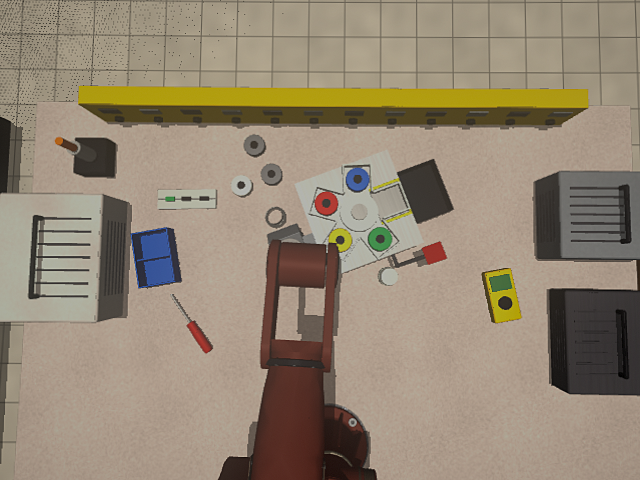

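```bash
python3 - <<'E'
from path import *
for d in range(0,-153,-12):
    f=finger(np.radians(d),drop=-.002); g=finger(np.radians(d),drop=-.002,r=.020);print(d,(f*1000).round(1),(g*1000).round(1))
E
python3 where.py -78 165 156
```

```text
0 [-78.1 179.  156.2] [-74.6 179.  158.2]
-12 [-82.6 180.  156.5] [-79.2 179.1 158.4]
-24 [-87.3 183.2 157.2] [-84.1 181.6 159.1]
-36 [-91.2 188.9 158.5] [-88.4 186.6 160.1]
-48 [-93.7 196.4 160.2] [-91.4 193.5 161.5]
-60 [-94.4 205.  162.2] [-92.6 201.5 163.2]
-72 [-90.6 214.8 164.5] [-90.8 210.5 165.1]
-84 [-87.4 222.5 166.9] [-86.5 218.6 167.2]
-96 [-83.3 229.3 169.5] [-83.7 225.3 169.2]
-108 [-79.4 235.5 171.9] [-80.5 231.7 171.3]
-120 [-73.5 240.5 174.2] [-75.3 237.1 173.2]
-132 [-66.  243.3 176.2] [-68.3 240.3 174.9]
-144 [-57.2 242.7 177.9] [-60.  240.3 176.3]
t 2.25 stand [-78.7 160.5 212.8] F [-0.4 -0.8  0.6] open 0.0002 j [-0.05 -0.1   1.9   0.    1.33  1.17]
slide mm [-4.5 -0.7 56.8]
```

```bash
python3 -m handwheel '{"jaw":[-1,-1,-1,-1],"slide":[[0,0,0.03],[0,0,0.05],[0,0,0.057],[0,0,0.057]],"roll":[0,0,0,0]}'
python3 where.py -80 180 156; python3 -c "
from h import *
save('scene','s2',(280,150,440,270),5)"
```

```text
clock: 2.65
ee_pos: [0.4871, 0.0478, 0.1563]
tool_rot: [-0.0, 0.821, -0.571, 0.0]
contact_force: [0.4, -0.2, 0.5]
opening: -0.0001
t 2.65 stand [-78.5 160.1 156.3] F [ 0.4 -0.2  0.5] open -0.0001 j [-0.05 -0.04  1.96  0.    1.22  1.17]
slide mm [-19.9   1.8   0.3]
```

View pics/s2.png

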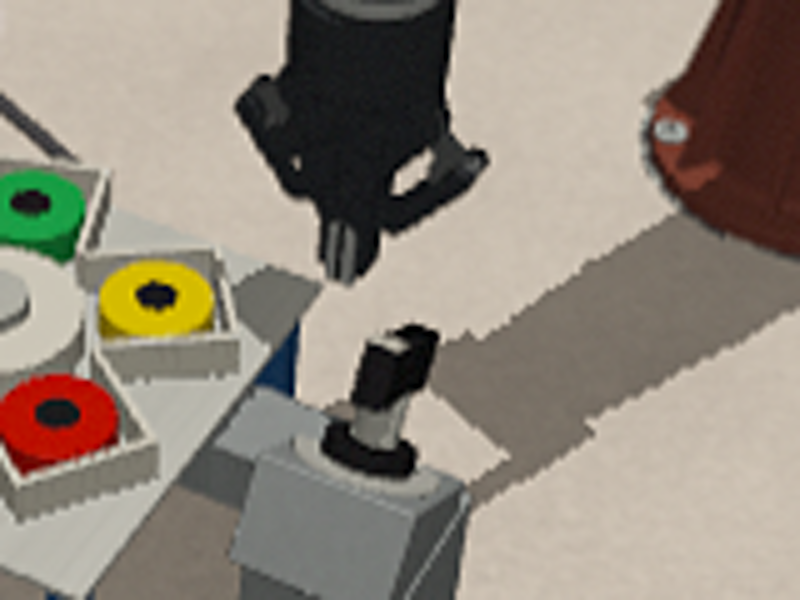

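```bash
python3 - <<'E'
from path import *
T=toolT()
print((proj("scene",[T[:3,3],W(p,q0),W(p,q0-.035*ax+.017*az)])-[280,150])*5)
im=cv2.imread("pics/s2.png")[200:480,250:500]; cv2.imwrite("pics/s2b.png",cv2.resize(im,None,fx=2.5,fy=2.1))
E
```

```text
[[336.49377278 326.07356725]
 [396.69984957 365.34451688]
 [427.97514303 323.76983555]]
```

```bash
python3 - <<'E'
from path import *
save("wrist","w2"); T=toolT()
print(proj("wrist",[T[:3,3],T[:3,3]-.02*T[:3,2],W(p,q0),W(p,q0-.035*ax+.017*az),W(p,q0+.035*ax+.017*az)]))
print((proj("scene",[T[:3,3]-.02*T[:3,2],T[:3,3]-.04*T[:3,2]])-[280,150])*5)
E
```

```text
[[319.81901393 272.18540529]
 [319.85140227 288.214804  ]
 [228.32259536 239.45776237]
 [235.47719243 312.77146667]
 [203.94483849 206.71193297]]
[[338.8833034  296.35909046]
 [341.90627666 266.21376887]]
```

View pics/w2.png

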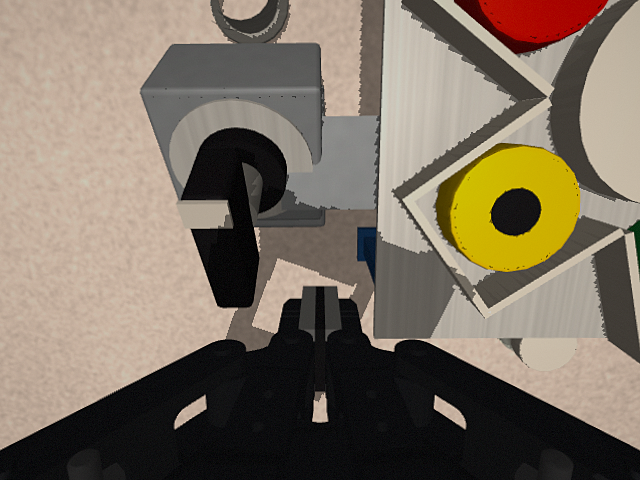

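View pics/s2b.png

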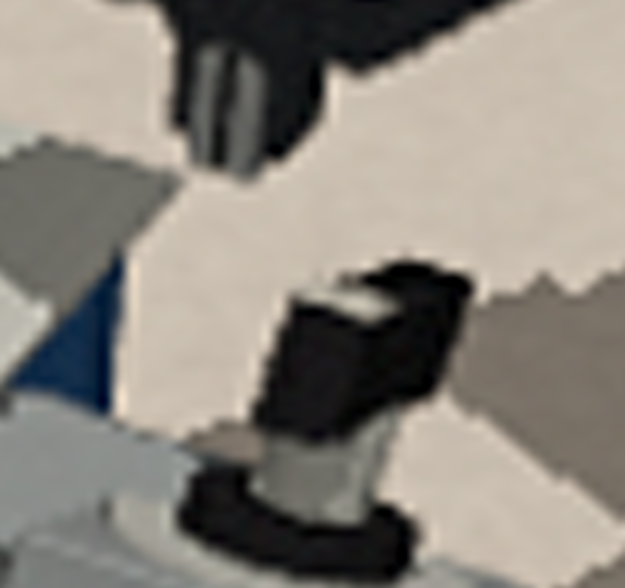

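```bash
python3 - <<'E'
from path import *
for d in range(0,-153,-12):
    f=finger(np.radians(d),drop=.014);print(d,(f*1000).round(1))
E
python3 -m handwheel '{"jaw":[-1,-1,-1,-1,-1],"slide":[[0,0,0.015],[-0.008,0.0,0.016],[-0.016,0.001,0.016],[-0.021,0.003,0.016],[-0.021,0.003,0.016]],"roll":[0,0,0,0,0]}'
python3 where.py; python3 -c "
from h import *
save('wrist','w3');save('scene','s3',(280,150,440,270),5)"
```

```text
0 [-78.1 179.  140.2]
-12 [-82.6 180.  140.5]
-24 [-87.3 183.2 141.2]
-36 [-91.2 188.9 142.5]
-48 [-93.7 196.4 144.2]
-60 [-94.4 205.  146.2]
-72 [-90.6 214.8 148.5]
-84 [-87.4 222.5 150.9]
-96 [-83.3 229.3 153.5]
-108 [-79.4 235.5 155.9]
-120 [-73.6 240.6 158.2]
-132 [-66.  243.3 160.2]
-144 [-57.2 242.7 161.9]
clock: 3.25
ee_pos: [0.4767, 0.0675, 0.1407]
tool_rot: [-0.0, 0.822, -0.57, 0.0]
contact_force: [1.0, -0.1, -0.5]
opening: 0.0001
t 3.25 stand [-81.  182.3 140.7] F [ 1.  -0.1 -0.5] open 0.0001 j [-0.01 -0.04  1.99  0.    1.19  1.21]
```

View pics/w3.png

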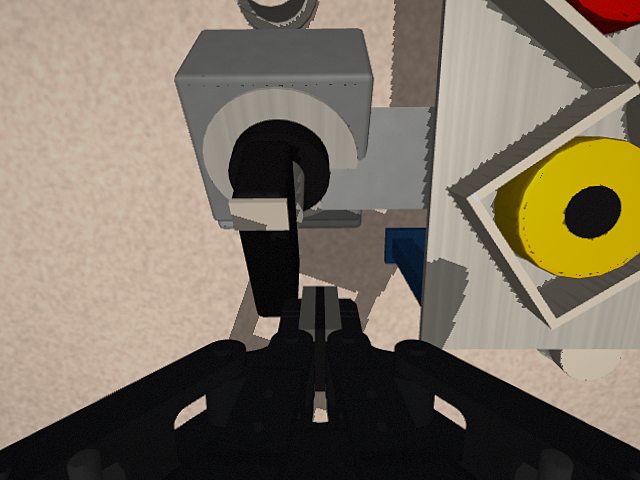

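View pics/s3.png

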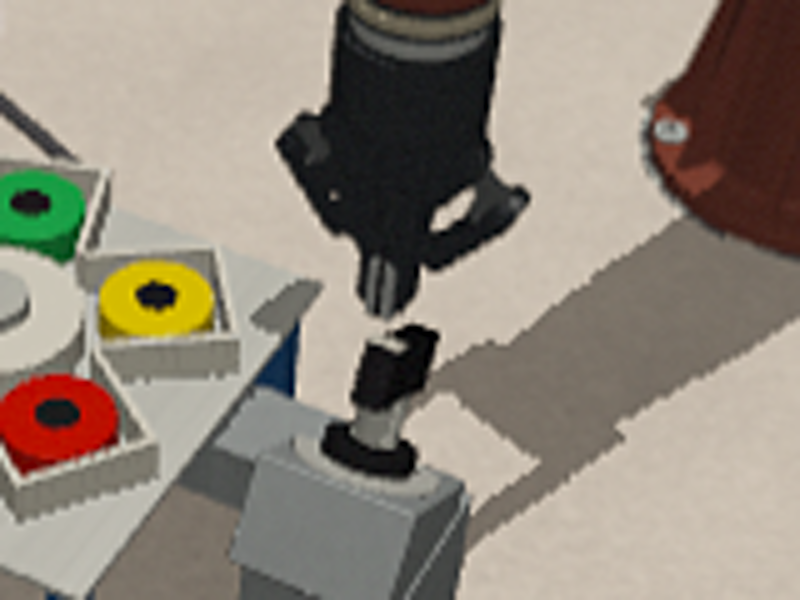

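```bash
python3 -m handwheel '{"jaw":[-1,-1,-1,-1],"slide":[[-0.004,0.0,0],[-0.008,0.0,0.0],[-0.008,0.0,0],[-0.008,0,0]],"roll":[0,0,0,0]}'
python3 where.py; python3 -c "
from h import *
save('wrist','w4');save('scene','s4',(280,150,440,270),5)"
```

```text
clock: 3.75
ee_pos: [0.4739, 0.0741, 0.1403]
tool_rot: [0.0, 0.821, -0.57, 0.0]
contact_force: [-1.8, -0.9, 3.4]
opening: 0.0002
t 3.75 stand [-81.3 189.3 140.3] F [-1.8 -0.9  3.4] open 0.0002 j [ 0.01 -0.04  2.   -0.    1.19  1.22]
```

View pics/w4.png

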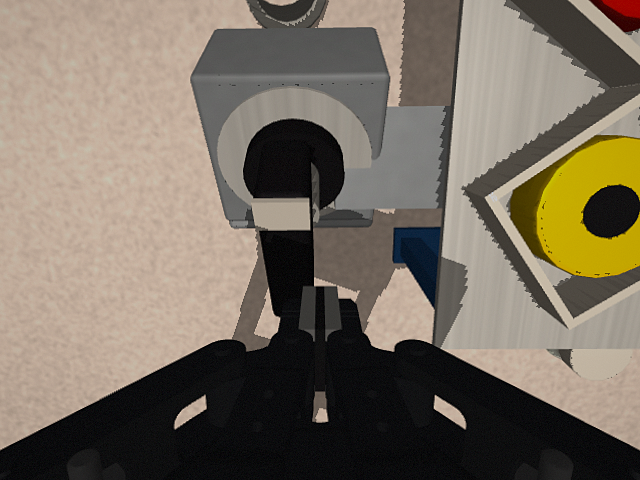

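View pics/s4.png

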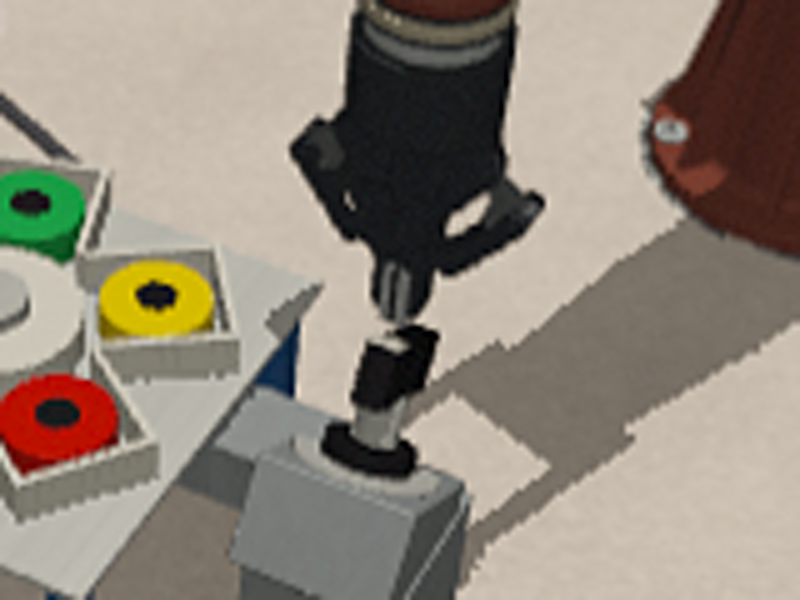

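```bash
python3 -m handwheel '{"jaw":[-1,-1,-1,-1,-1],"slide":[[0.008,0.0,-0.002],[0.017,0.0,-0.002],[0.018,0,0.01],[0.018,0,0.019],[0.018,0,0.019]],"roll":[0,0,0,0,0]}'
python3 where.py; python3 -m handwheel '{"jaw":[-1,-1,-1,-1],"slide":[[-0.006,0.0,0],[-0.012,0.0,0.0],[-0.016,0.002,0],[-0.016,0.002,0]],"roll":[0,0,0,0]}'
python3 where.py; python3 -c "
from h import *
save('wrist','w5');save('scene','s5',(280,150,440,270),5)"
```

```text
clock: 4.35
ee_pos: [0.478, 0.0573, 0.1181]
tool_rot: [0.001, 0.821, -0.571, -0.002]
contact_force: [0.1, -0.2, 0.4]
opening: 0.0001
t 4.35 stand [-83.5 172.3 118.1] F [ 0.1 -0.2  0.4] open 0.0001 j [-0.03 -0.01  2.01  0.    1.15  1.19]
clock: 4.75
ee_pos: [0.475, 0.0666, 0.1203]
tool_rot: [0.003, 0.822, -0.569, 0.006]
contact_force: [7.1, -14.9, -9.7]
opening: 0.0002
t 4.75 stand [-83.  182.  120.3] F [  7.1 -14.9  -9.7] open 0.0002 j [ 0.   -0.02  2.02 -0.01  1.14  1.22]
```

View pics/w5.png

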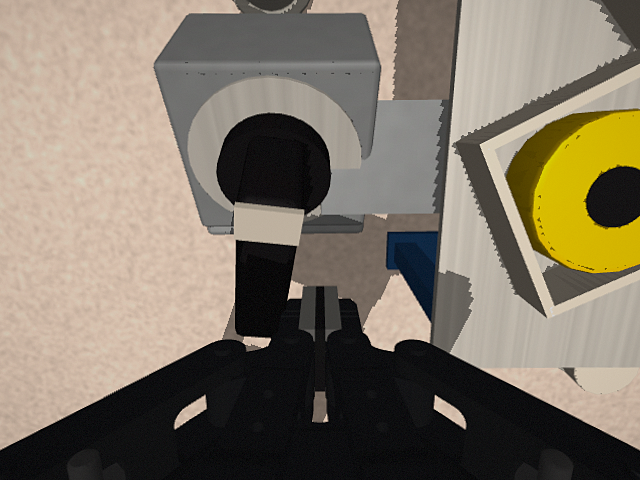

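View pics/s5.png

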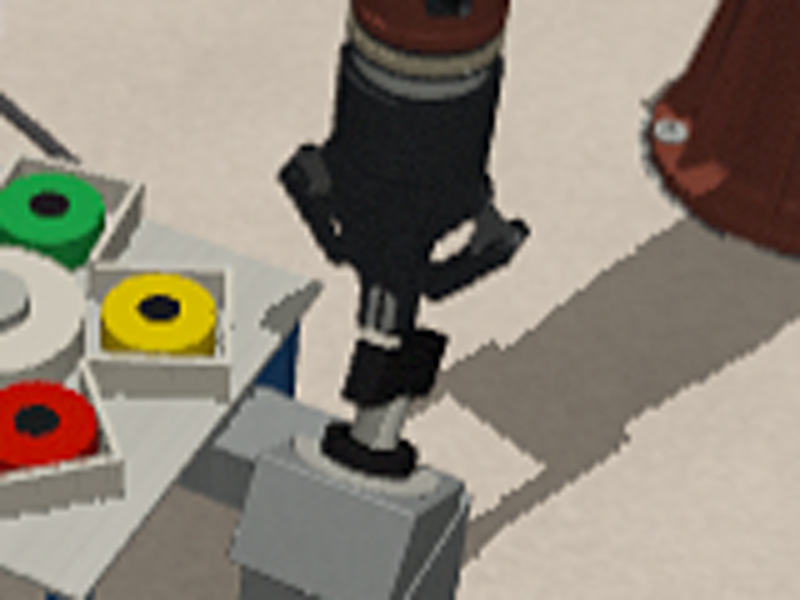

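```bash
python3 where.py; python3 -m handwheel '{"jaw":[-1,-1,-1,-1],"slide":[[-0.002,0.004,0],[-0.004,0.007,-0.001],[-0.006,0.009,-0.001],[-0.009,0.01,-0.002]],"roll":[0,0,0,0]}'
python3 where.py; python3 -c "
from h import *
save('wrist','w6')"
```

```text
t 4.85 stand [-83.  182.  120.3] F [  7.3 -15.1  -9.3] open -0.0001 j [ 0.   -0.02  2.02 -0.01  1.14  1.22]
clock: 5.25
ee_pos: [0.4629, 0.0724, 0.1238]
tool_rot: [0.002, 0.822, -0.57, 0.005]
contact_force: [2.2, -12.8, -0.2]
opening: 0.0
t 5.25 stand [-92.2 191.7 123.8] F [  2.2 -12.8  -0.2] open 0.0 j [ 0.01 -0.05  2.04 -0.01  1.15  1.23]
```

View pics/w6.png

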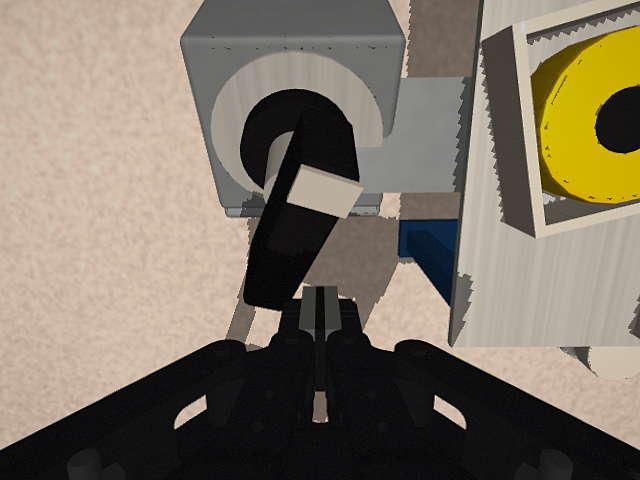

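```bash
python3 -m handwheel '{"jaw":[-1,-1,-1,-1,-1],"slide":[[-0.006,0.002,-0.001],[-0.013,0.001,-0.003],[-0.019,-0.001,-0.005],[-0.025,-0.005,-0.007],[-0.029,-0.008,-0.008]],"roll":[0,0,0,0,0]}'
python3 where.py; python3 -c "
from h import *
save('wrist','w7')"
```

```text
clock: 5.8
ee_pos: [0.4557, 0.1023, 0.1305]
tool_rot: [0.006, 0.822, -0.57, 0.001]
contact_force: [-4.4, -14.0, 2.4]
opening: 0.0003
t 5.8 stand [-88.1 222.2 130.5] F [ -4.4 -14.    2.4] open 0.0003 j [ 0.08 -0.06  2.03 -0.01  1.17  1.29]
```

View pics/w7.png

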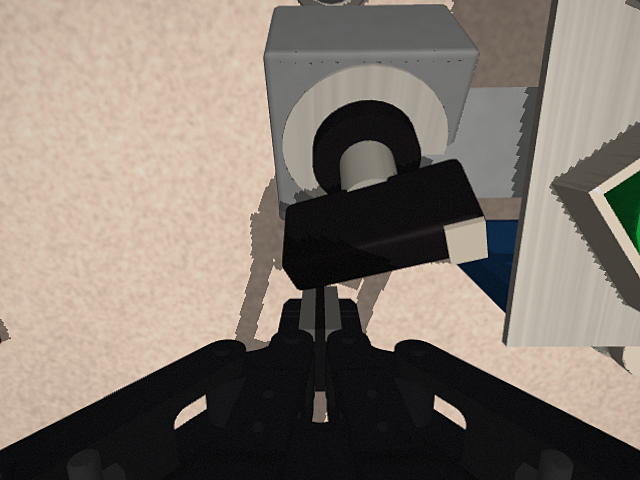

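```bash
python3 -m handwheel '{"jaw":[-1,-1,-1,-1],"slide":[[-0.002,-0.004,-0.001],[-0.004,-0.008,-0.002],[-0.005,-0.012,-0.004],[-0.005,-0.012,-0.004]],"roll":[0,0,0,0]}'
python3 where.py; python3 -c "
from h import *
save('wrist','w8');save('top','t8',(240,140,440,290),4)"
```

```text
clock: 6.25
ee_pos: [0.4614, 0.112, 0.1341]
tool_rot: [0.008, 0.822, -0.57, -0.003]
contact_force: [-13.3, -9.5, 8.9]
opening: -0.0005
t 6.25 stand [-79.3 229.3 134.1] F [-13.3  -9.5   8.9] open -0.0005 j [ 0.1  -0.04  2.   -0.01  1.19  1.31]
```

View pics/w8.png

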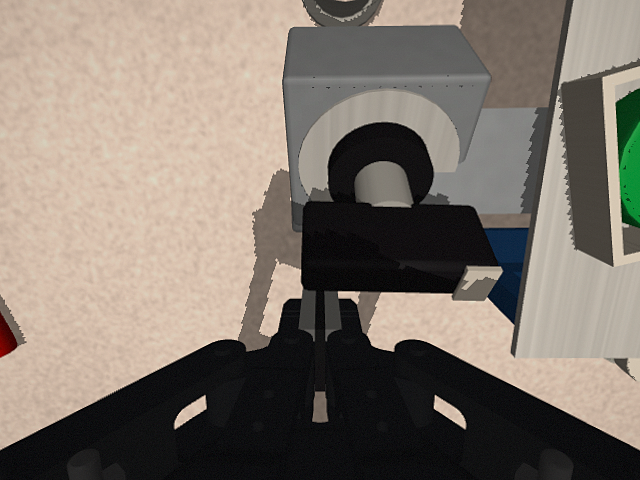

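View pics/t8.png

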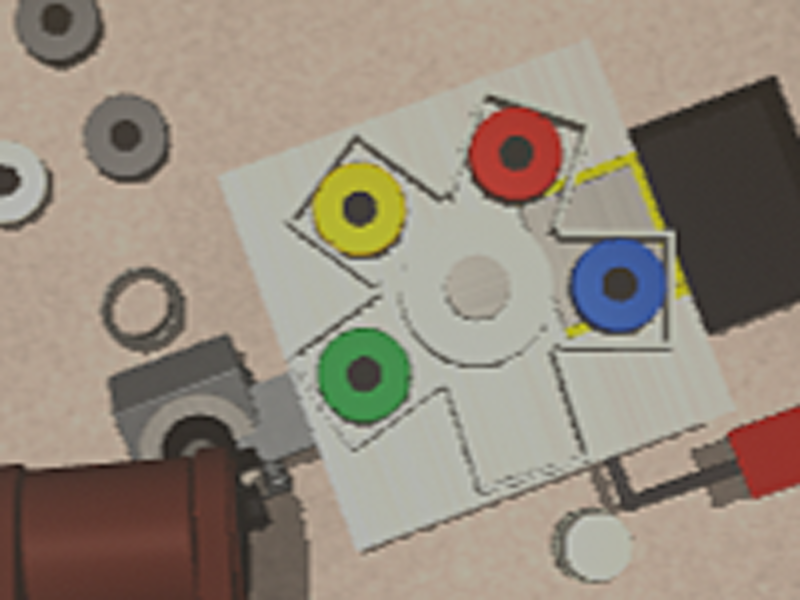

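```bash
cat > wheel.py <<'E'
from where import *
im=grab_frame("top"); hsv=cv2.cvtColor(im,cv2.COLOR_RGB2HSV)
m=((hsv[...,0]<8)|(hsv[...,0]>172))&(hsv[...,1]>150)&(hsv[...,2]>90); m=m.astype(np.uint8)*255
n,l,st,c=cv2.connectedComponentsWithStats(m)
C=cam("top")
for i in range(1,n):
    if st[i,4]>60:
        x,y,w,h=st[i,:4]; S=rel(atz("",(x+w/2-.5,y+h/2-.5),.165,C)); S2=S[:2]
        if np.hypot(*S2)<.13: print("red px",c[i].round(1),st[i].tolist(),"stand mm",(S*1000).round(1),"r",np.hypot(*S2).round(4),"deg to go cw",round((np.degrees(np.arctan2(S2[1],S2[0]))+90),1))
E
python3 -m handwheel '{"jaw":[-1,-1,-1,-1],"slide":[[-0.001,-0.005,-0.001],[-0.003,-0.010,-0.003],[-0.004,-0.015,-0.004],[-0.004,-0.015,-0.004]],"roll":[0,0,0,0]}'
python3 wheel.py; python3 -c "
from h import *
save('wrist','w9')"
```

```text
clock: 6.75
ee_pos: [0.4715, 0.1224, 0.1374]
tool_rot: [0.008, 0.822, -0.57, -0.006]
contact_force: [-15.7, -6.4, 8.9]
opening: -0.0
t 6.75 stand [-66.1 235.3 137.4] F [-15.7  -6.4   8.9] open -0.0 j [ 0.11 -0.01  1.97 -0.    1.2   1.33]
red px [383.7 187. ] [372, 176, 24, 23, 359] stand mm [ 35.9 -79.5 165. ] r 0.0872 deg to go cw 24.3
```

View pics/w9.png

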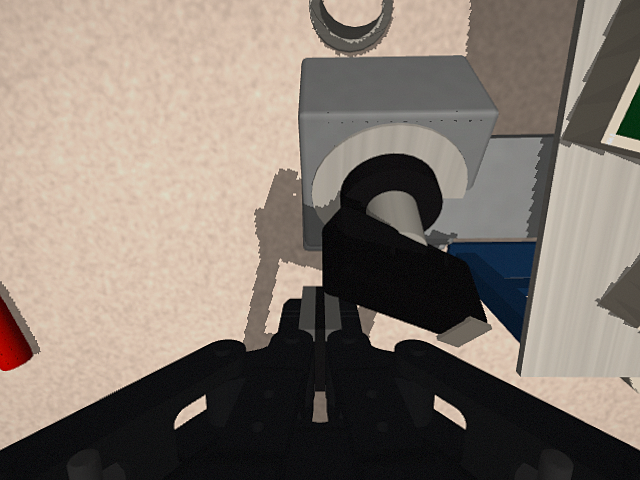

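```bash
python3 -m handwheel '{"jaw":[-1,-1,-1,-1],"slide":[[0.002,-0.003,-0.001],[0.004,-0.006,-0.002],[0.005,-0.008,-0.002],[0.005,-0.008,-0.002]],"roll":[0,0,0,0]}'
python3 wheel.py; python3 -c "
from h import *
save('wrist','w10')"
```

```text
clock: 7.25
ee_pos: [0.4776, 0.1232, 0.1391]
tool_rot: [0.008, 0.821, -0.57, -0.011]
contact_force: [-22.7, -0.9, 12.7]
opening: 0.0
t 7.25 stand [-60.1 233.8 139.1] F [-22.7  -0.9  12.7] open 0.0 j [0.11 0.01 1.95 0.   1.21 1.32]
red px [389.6 194.7] [378, 184, 24, 23, 361] stand mm [ 11.8 -86.3 165. ] r 0.0871 deg to go cw 7.8
```

View pics/w10.png

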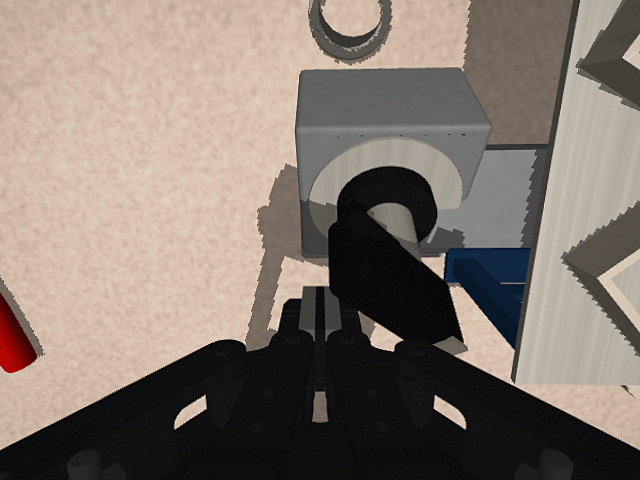

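```bash
python3 -m handwheel '{"jaw":[-1,-1,-1],"slide":[[0.001,-0.002,0],[0.002,-0.0035,-0.001],[0.002,-0.0035,-0.001]],"roll":[0,0,0]}'
python3 wheel.py
```

```text
clock: 7.65
ee_pos: [0.481, 0.1235, 0.14]
tool_rot: [0.007, 0.821, -0.57, -0.011]
contact_force: [-22.8, 2.4, 11.3]
opening: 0.0002
t 7.65 stand [-56.9 232.9 140. ] F [-22.8   2.4  11.3] open 0.0002 j [0.11 0.01 1.94 0.   1.21 1.32]
red px [391.9 199.7] [381, 188, 23, 24, 362] stand mm [ -1.  -88.1 165. ] r 0.0881 deg to go cw -0.7
```

```bash
python3 -m handwheel '{"jaw":[-1,-1,-1,-1,-1],"slide":[[-0.006,0.008,0],[-0.015,0.02,0],[-0.02,0.025,-0.03],[-0.02,0.025,-0.08],[-0.02,0.025,-0.12]],"roll":[0,0,0,0,0]}'
python3 wheel.py;python3 -c "
from h import *
save('top','t11',(260,140,460,290),4);save('scene','s11',(180,170,380,320),4)"
```

```text
clock: 8.2
ee_pos: [0.4623, 0.1326, 0.2643]
tool_rot: [-0.001, 0.822, -0.57, 0.001]
contact_force: [1.1, -0.1, 0.5]
opening: 0.0
t 8.2 stand [-71.  248.1 264.3] F [ 1.1 -0.1  0.5] open 0.0 j [ 0.13 -0.15  1.86  0.    1.43  1.35]
red px [392.3 200.6] [381, 189, 24, 24, 365] stand mm [ -3.8 -88.3 165. ] r 0.0884 deg to go cw -2.5
```

View pics/t11.png

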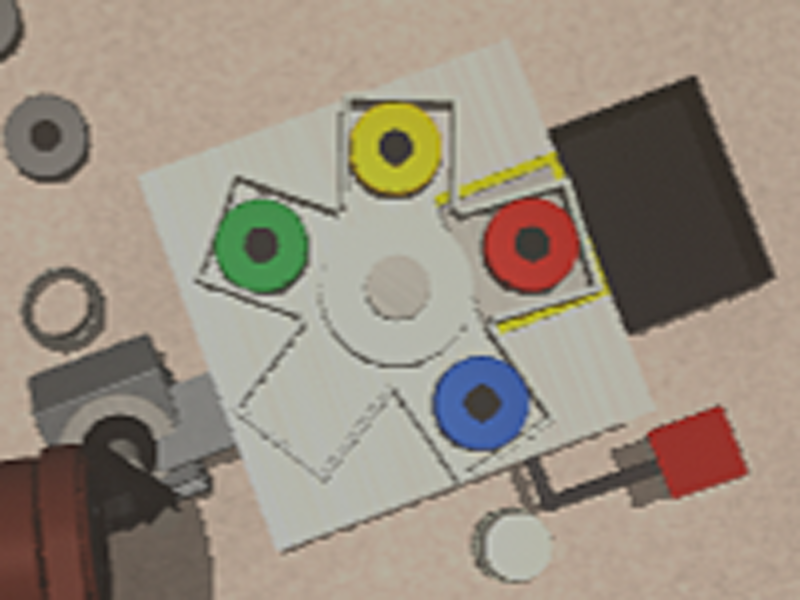

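View pics/s11.png

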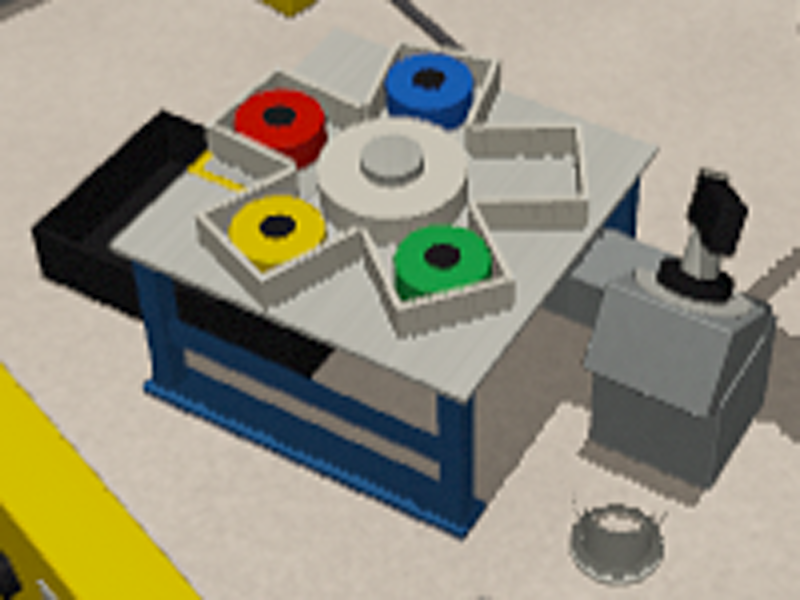

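```bash
python3 where.py -174 -138 264; python3 -c "
from where import *
for uv,z in (((434.5,253),.184),((389,276.3),.06)): print((rel(atz('top',uv,z))*1000).round(1))
c=[(650,433),(720,406),(747,470),(676,498)]
for a in c: print((rel(atz('top',(260+a[0]/4,140+a[1]/4),.184))*1000).round(1))"
```

```text
t 8.35 stand [-68.2 247.3 266.8] F [ 0.3  0.2 -0.2] open -0.0002 j [ 0.13 -0.15  1.86  0.    1.43  1.35]
slide mm [386.5 101.4   2.6]
t 8.35 stand [-68.2 247.3 266.8] F [ 0.3  0.2 -0.2] open -0.0002 j [ 0.13 -0.15  1.86  0.    1.43  1.35]
[-161.6 -134.4  184. ]
[-183.9  -23.2   60. ]
[-140.6 -111.3  184. ]
[-140.1 -157.3  184. ]
[-182.2 -158.3  184. ]
[-182.9 -111.6  184. ]
```

```bash
python3 -m handwheel '{"jaw":[-1,-1,-1,-1,-1],"slide":[[0.045,0.012,0],[0.09,0.024,0],[0.135,0.036,0],[0.18,0.048,0],[0.225,0.06,0]],"roll":[0,0,0,0,0]}'
python3 -m handwheel '{"jaw":[-1,-1,-1,-1,-1],"slide":[[0.045,0.012,0],[0.09,0.024,0],[0.135,0.036,0],[0.161,0.041,0],[0.161,0.041,0]],"roll":[0,0,0,0,0]}'
python3 where.py -174 -138 190; python3 -c "
from h import *
save('wrist','w12');save('scene','s12',(180,60,380,210),4)"
```

```text
clock: 8.85
ee_pos: [0.484, -0.101, 0.2604]
tool_rot: [0.0, 0.821, -0.57, -0.001]
contact_force: [0.2, -0.0, 0.1]
opening: 0.0001
clock: 9.35
ee_pos: [0.502, -0.2678, 0.2598]
tool_rot: [0.0, 0.82, -0.572, -0.001]
contact_force: [0.4, 1.0, 0.3]
opening: 0.0002
t 9.35 stand [-178.3 -139.6  259.8] F [0.4 1.  0.3] open 0.0002 j [-0.61  0.05  1.67 -0.    1.42  0.61]
slide mm [-1.6 -4.4 69.8]
```

View pics/w12.png

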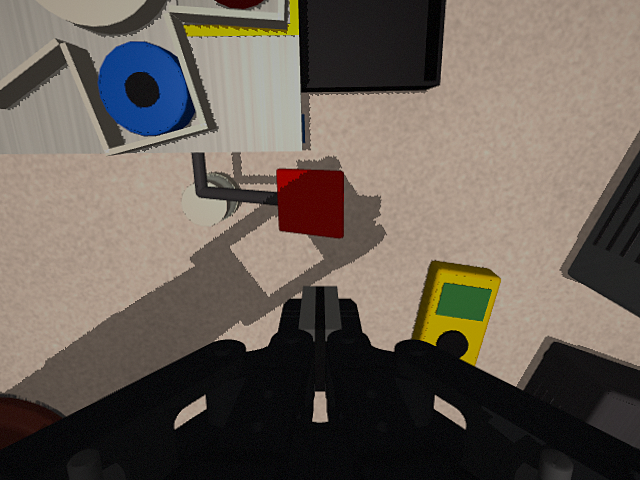

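View pics/s12.png

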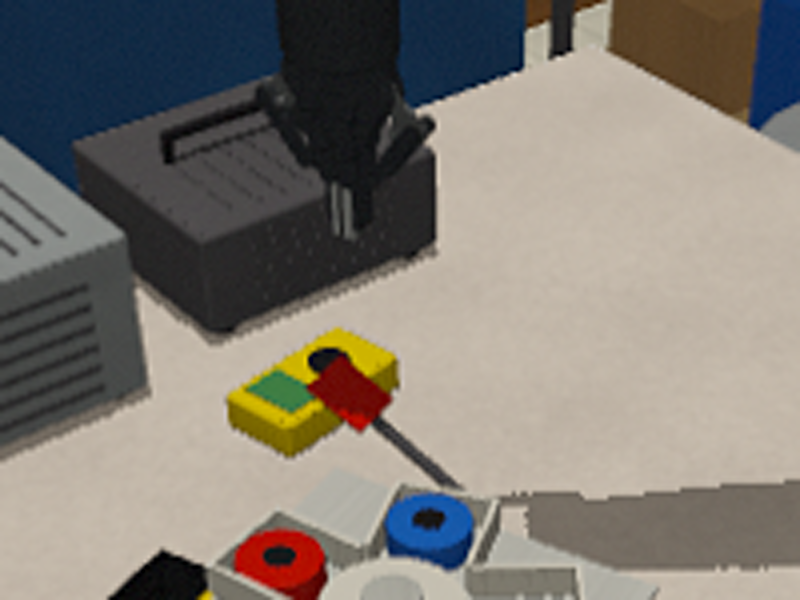

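```bash
python3 -m handwheel '{"jaw":[-1,-1,-1,-1],"slide":[[-0.002,-0.005,0.04],[-0.002,-0.005,0.07],[-0.002,-0.005,0.08],[-0.002,-0.005,0.08]],"roll":[0,0,0,0]}'
python3 where.py -172 -138 150; python3 -c "
from h import *
save('wrist','w13');save('scene','s13',(180,60,380,210),4)"
```

```text
clock: 9.85
ee_pos: [0.5053, -0.259, 0.1795]
tool_rot: [-0.0, 0.822, -0.57, -0.003]
contact_force: [-0.3, -0.2, -0.4]
opening: -0.0003
t 9.85 stand [-172.1 -132.6  179.5] F [-0.3 -0.2 -0.4] open -0.0003 j [-0.6   0.11  1.76  0.    1.28  0.61]
slide mm [ 5.5 -0.3 29.5]
```

View pics/w13.png

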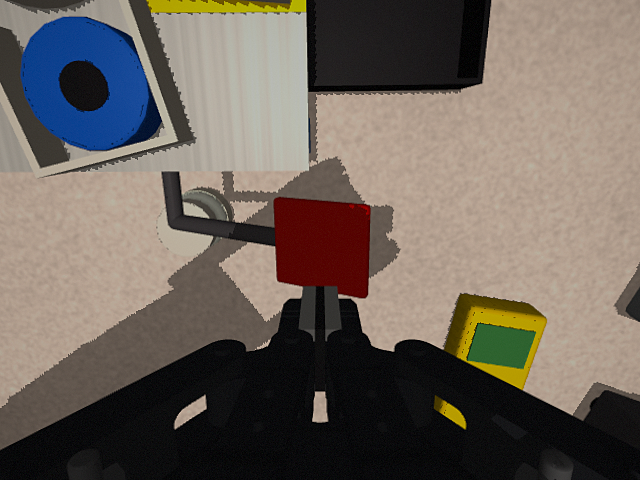

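View pics/s13.png

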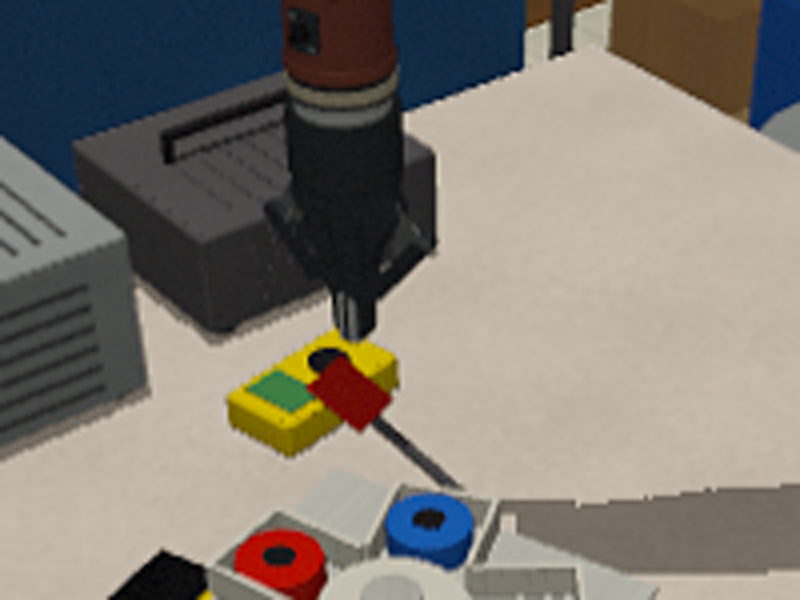

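```bash
python3 - <<'E'
from where import *
pts=[(-.183,-.135,.184),(-.139,-.135,.184),(-.183,-.157,.195),(-.183,-.112,.173)]
print(proj("wrist",[W(p,np.array(a)) for a in pts]).round(0))
for dz in(.02,.03,.04): print(dz,proj("wrist",[ (toolT()@[0,y,-dz,1])[:3] for y in(-.011,0,.011)]).round(0).tolist())
E
```

```text
t 9.95 stand [-170.8 -135.4  183.2] F [ 0.1  0.7 -0.1] open 0.0001 j [-0.6   0.11  1.75  0.    1.28  0.61]
[[319. 295.]
 [318. 210.]
 [365. 305.]
 [276. 287.]]
0.02 [[320.0, 265.0], [320.0, 288.0], [320.0, 310.0]]
0.03 [[320.0, 273.0], [320.0, 298.0], [320.0, 321.0]]
0.04 [[320.0, 283.0], [320.0, 308.0], [320.0, 333.0]]
```

```bash
python3 -m handwheel '{"jaw":[-1,-1,-1,-1,-1],"slide":[[0,0.006,0.01],[0,0.006,0.02],[0,0.006,0.03],[0,0.006,0.037],[0,0.006,0.037]],"roll":[0,0,0,0,0]}'
python3 where.py -172 -138 150; python3 -c "
from h import *
save('scene','s14',(180,60,380,210),4)"
```

```text
clock: 10.45
ee_pos: [0.5006, -0.2632, 0.1437]
tool_rot: [-0.0, 0.821, -0.571, -0.001]
contact_force: [-0.3, 0.8, 1.5]
opening: 0.0
t 10.45 stand [-178.  -134.9  143.7] F [-0.3  0.8  1.5] open 0.0 j [-0.61  0.14  1.8   0.    1.2   0.61]
slide mm [ 3.1 -6.1 -6.4]
```

View pics/s14.png

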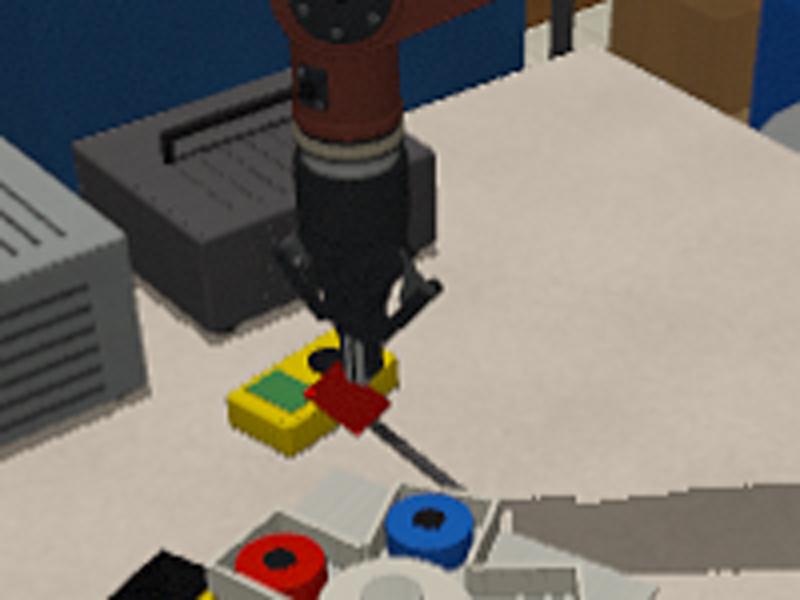

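```bash
python3 -m handwheel '{"jaw":[-1,-1,-1,-1],"slide":[[0,0,0.008],[0,0,0.016],[0,0,0.024],[0,0,0.03]],"roll":[0,0,0,0]}'
python3 where.py; python3 -c "
from h import *
save('wrist','w15');save('scene','s15',(180,60,380,210),4)"
```

```text
clock: 10.9
ee_pos: [0.5017, -0.2641, 0.1147]
tool_rot: [0.0, 0.821, -0.57, 0.001]
contact_force: [1.6, -1.3, 3.2]
opening: 0.0002
t 10.9 stand [-177.3 -136.1  114.7] F [ 1.6 -1.3  3.2] open 0.0002 j [-0.61  0.17  1.82 -0.    1.15  0.61]
```

View pics/s15.png

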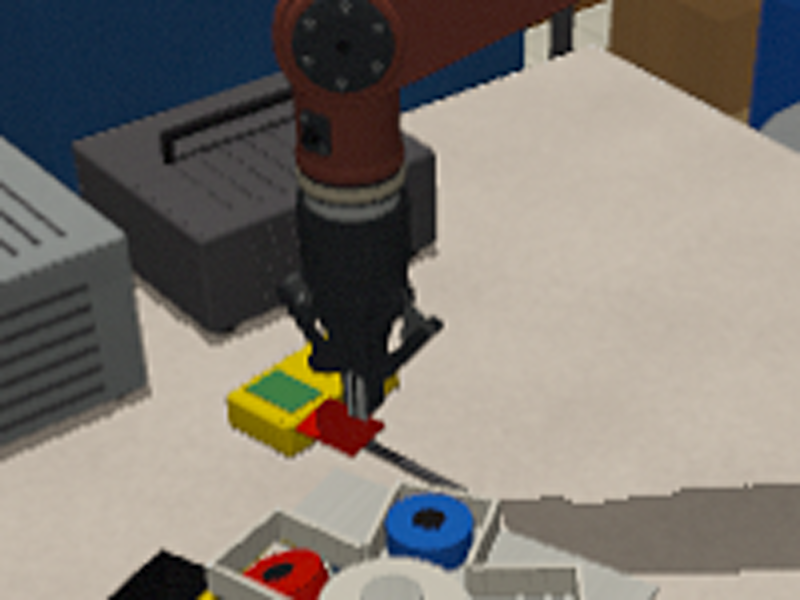

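View pics/w15.png

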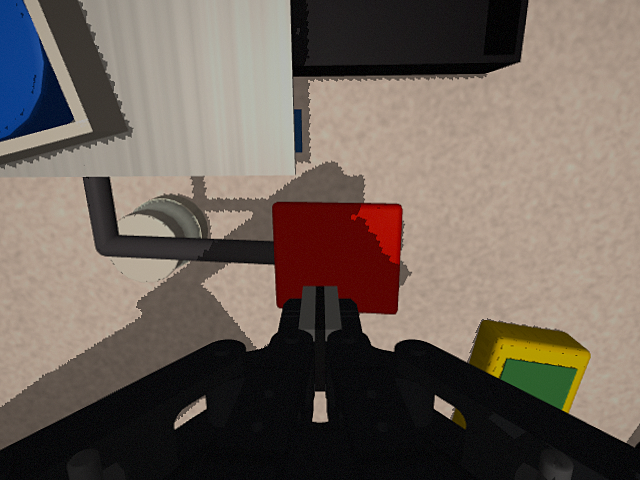

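```bash
python3 -m handwheel '{"jaw":[-1,-1,-1,-1],"slide":[[0,0,0.009],[0,0,0.018],[0,0,0.027],[0,0,0.034]],"roll":[0,0,0,0]}'
python3 where.py; python3 -c "
from h import *
save('top','t16',(320,140,480,290),4);save('scene','s16',(180,60,380,210),4)"
```

```text
clock: 11.4
ee_pos: [0.5011, -0.263, 0.0801]
tool_rot: [-0.001, 0.821, -0.571, -0.0]
contact_force: [0.1, 1.8, 5.7]
opening: 0.0004
t 11.4 stand [-177.5 -134.8   80.1] F [0.1 1.8 5.7] open 0.0004 j [-0.61  0.22  1.84  0.    1.08  0.61]
```

View pics/s16.png

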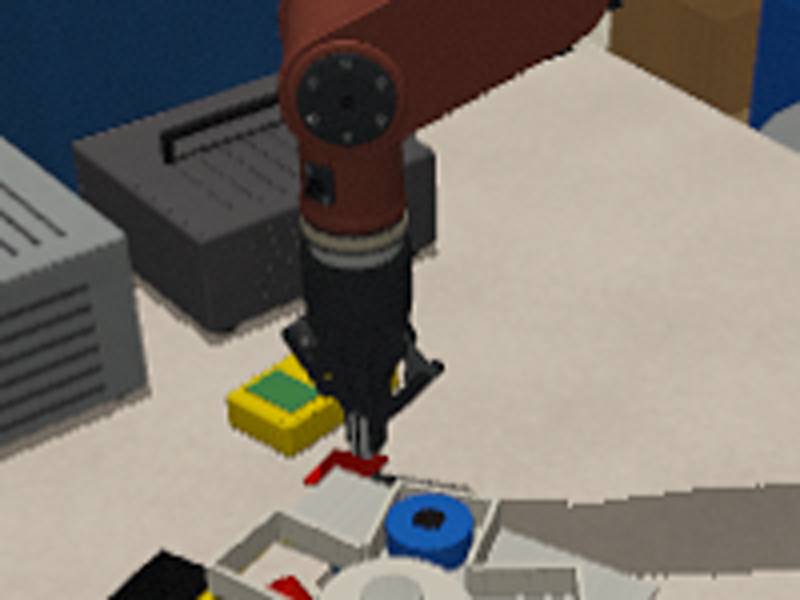

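View pics/t16.png

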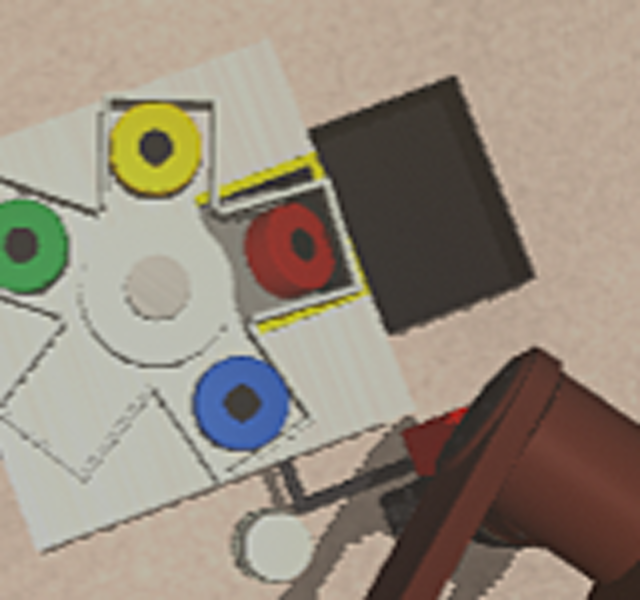

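Red is sliding down the flap. Press on gently.

```bash
python3 -m handwheel '{"jaw":[-1,-1,-1],"slide":[[0,0,0.006],[0,0,0.012],[0,0,0.014]],"roll":[0,0,0]}'
python3 -m handwheel '{"jaw":[-1,-1,-1],"slide":[[0,0,0.003],[0,0,0.003],[0,0,0.003]],"roll":[0,0,0]}'
python3 where.py; python3 -c "
from h import *
save('top','t17',(320,140,480,290),4);save('scene','s17',(180,100,380,250),4)"
```

```text
clock: 11.8
ee_pos: [0.5007, -0.262, 0.0666]
tool_rot: [-0.001, 0.821, -0.57, -0.001]
contact_force: [-0.9, 1.0, 7.7]
opening: 0.0002
clock: 12.1
ee_pos: [0.501, -0.2626, 0.0642]
tool_rot: [-0.001, 0.821, -0.57, -0.001]
contact_force: [-0.7, 1.5, 6.8]
opening: -0.0
t 12.1 stand [-177.4 -134.5   64.2] F [-0.7  1.5  6.8] open -0.0 j [-0.61  0.24  1.85  0.    1.06  0.61]
```

View pics/s17.png

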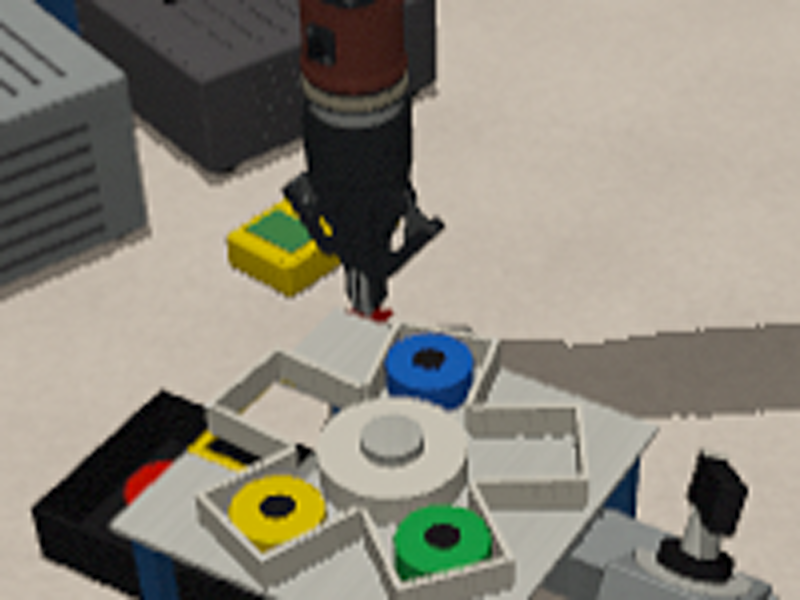

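View pics/t17.png

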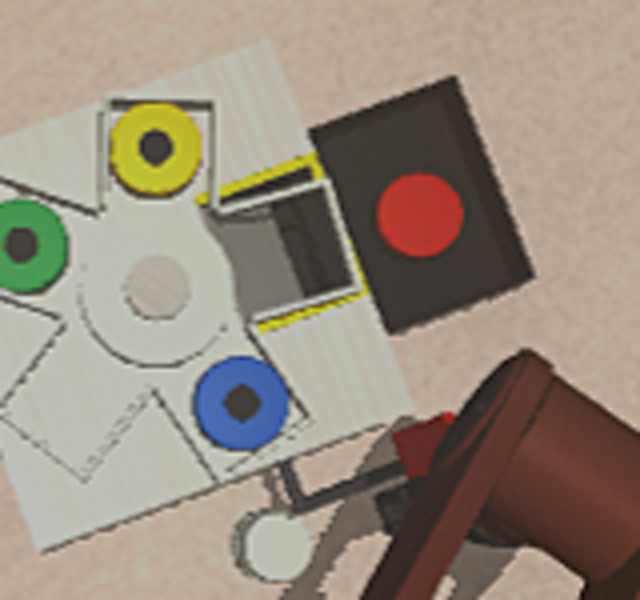

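```bash
python3 -m handwheel '{"jaw":[-1,-1,-1,-1,-1],"slide":[[0,0,-0.015],[0,0,-0.03],[0,0,-0.045],[0,0,-0.06],[0,0,-0.075]],"roll":[0,0,0,0,0]}'
python3 -m handwheel '{"jaw":[-1,-1,-1,-1,-1],"slide":[[0,0,-0.015],[0,0.005,-0.035],[0,0.02,-0.07],[0.02,0.05,-0.1],[0.04,0.09,-0.1]],"roll":[0,0,0,0,0]}'
python3 -m handwheel '{"jaw":[-1,-1,-1,-1,-1],"slide":[[0.02,0.03,0],[0.04,0.06,0],[0.04,0.06,0],[0.04,0.06,0],[0.04,0.06,0]],"roll":[0,0,0,0,0]}'
python3 where.py; python3 -c "
from h import *
save('top','t18',(280,140,480,290),4);save('scene','s18')"
```

```text
clock: 12.7
ee_pos: [0.5, -0.2616, 0.1392]
tool_rot: [-0.001, 0.821, -0.57, -0.002]
contact_force: [0.5, 1.8, 1.7]
opening: 0.0004
clock: 13.2
ee_pos: [0.4334, -0.3348, 0.2452]
tool_rot: [0.001, 0.822, -0.569, 0.005]
contact_force: [1.2, -1.1, 0.8]
opening: 0.0001
clock: 13.7
ee_pos: [0.3888, -0.3901, 0.2387]
tool_rot: [-0.0, 0.822, -0.57, -0.0]
contact_force: [0.2, 0.5, 0.6]
opening: -0.0
t 13.7 stand [-328.  -212.9  238.7] F [0.2 0.5 0.6] open -0.0 j [-0.91  0.02  1.74  0.    1.38  0.3 ]
```

View pics/s18.png

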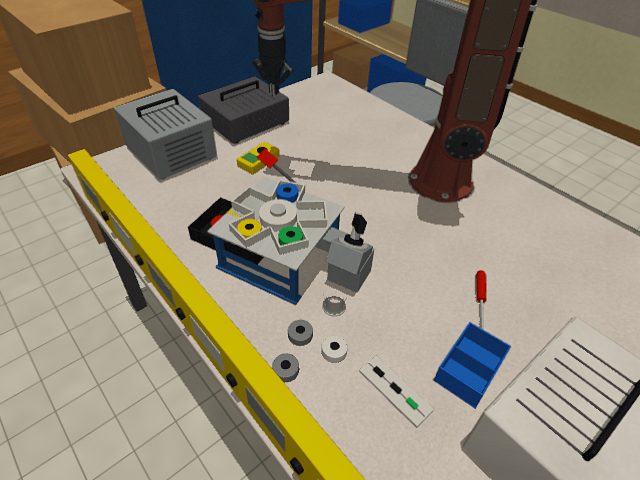

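View pics/t18.png

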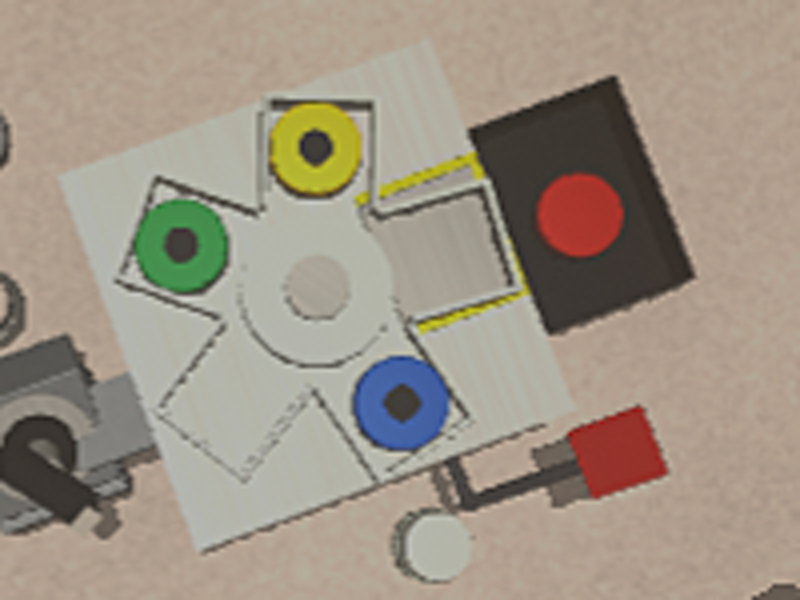

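```bash
python3 -c "
from station import *
print(close_job())"
```

```text
the job is handed in; nothing more can be done
None
```

The red choke is in the catch tray, the flap has sprung shut, and the job is handed in after about 14 s of robot time. No verdict was reported, so this rests on my own last pictures.

- **Wheel:** I pushed the low end of the black bar knob with the shut fingers, about 145° clockwise. The red choke stopped about 4–6 mm from the hole centre.
- **Paddle:** I pressed it down about 85 mm and the red choke slid out. The force readings after each press were at most about 8 N.
- **Last pictures:**
  - The red choke lies flat in the tray, apparently upside down.
  - Blue, yellow and green are still in their pockets.
  - The paddle and flap are back where they started.
  - The bystanders in view look unmoved, and the arm is clear of everything.
- **Disagreement:** The real fingertips sat about 30–40 mm behind the stated tool point. Both cameras and a light touch on top of the knob showed this, so I went lower than first planned.
- **Other readings:** Pushing the knob took up to about 26 N at the wrist, more than its stated friction suggests. The wheel also coasted about 2° after I let go.

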